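# Lock the rear-axle carriage into the frame jig with its cam lock

## Task

Set the rear-axle carriage down in the slideway of the green jig foot and slide it up gently until the head of its draw bolt is inside the open mouth of the cam hook. Then turn the cam lock clockwise by the knob on its red lever, about half a turn, so that the hook draws the carriage home against the two datum pads, and stop where it goes firm: snug and holding by itself, not forced. Let go, and leave the flux jar, the spanner and the head tube where they are.

Things in the scene. Friction and masses are not known exactly. Their poses are not given: they have to be found in the camera images.
- jig: Green jig foot, fixed to the bench: plate 262 x 104 x 12 mm. Origin: on the cam's vertical axis at bench height. +x points from the slideway to the cam (the way the carriage is slid), +y left of that, z up. All on the plate but lever and knob is below z = 50 mm. Two datum pads at the front end of the slideway, 48 mm high, faces at x = -57 mm, leave a 24 mm gap for the bolt.
- slide_home (a point): Point on the slideway floor where the carriage's origin lies when fully home, 102 mm behind the cam axis and 12 mm above the bench; axes as the jig's. The slideway is open above and behind; its two steel side rails run from 105 mm behind this point to 47 mm ahead of it, 19 mm above its floor, inner faces 29.2 mm either side, with a 45 degree lead-in of 5 mm along the top edges.
- carriage: Loose rear-axle carriage, aluminium, 0.6 to 0.9 kg: block 90 (x) x 56 (y) x 34 mm with an upright post 44 (x) x 20 (y) mm, top at 101 mm. A 10 mm dummy axle, 136 mm long, passes through the post along y at 52 mm, collars up to 22 mm diameter. Origin: centre of the underside; +x points to the draw bolt. Seated it has the jig's orientation, its origin at slide_home.
- carriage_grip (a point): Point to grip the carriage's post from above across its 20 mm thickness (along the carriage's y): 83 mm above the underside, 18 mm below the post's top, on its centre line. Axes as the carriage's.
- bolt_head (a point): Nominal centre of the draw bolt's head, fixed to the carriage 39.4 mm ahead of its front face, 22 mm above its underside. Head: upright barrel 12 mm diameter, 22 mm tall, on a 7 mm neck. The real head stands up to 2.2 mm further in or out (thread setting, not measured). Disc springs hold it, 70 N per mm of pull. With the cam open, the head meets the hook's hub 3 to 8 mm before home.
- cam_hook: Cam disc, 82 mm diameter, 13 to 18 mm above the bench, with its steel scroll hook in two leaves above and below the bolt's neck, up to 46 mm above the bench. Origin: on the cam axis at bench height; it turns with the cam. At joint cam = 0 its axes are the jig's and the hook's mouth faces the slideway.
- cam (a joint): Cam angle (rad), grows clockwise seen from above; mouth open for the bolt from -0.5 to 0.1. The hook draws from about 1.0 and goes tight somewhere from 1.7 to 4.0; it stays where left. Force along the turn at the knob while moving (at rest friction hides up to half): 2.5 to 5 N drawing, then climbing 15 to 30 N per rad. Snug at 11 N (9.5 to 13.5 N). Over 100 N in the bolt is over-tightened.
- knob_grip (a point): Centre of the black knob, a vertical cylinder 21 mm in diameter, spinning freely on its pin, from 61 to 101 mm above the bench (this point: 83 mm). It stands on the end of the red lever (top face 59 mm above the bench), 60 mm from the cam axis: at the jig's +y for cam = 0, +x for 1.57, -y for 3.14.
- flux_jar: Bystander: white flux jar with a blue cap, 62 mm diameter, 75 mm tall. Origin: centre of its underside.
- spanner: Bystander: steel spanner, 190 mm long, lying on the bench. Origin near its middle.
- head_tube: Bystander: a short steel tube standing on end, 38 mm diameter, 100 mm tall. Origin: centre of its underside.
Things that resemble listed ones, but are neither listed nor needed, are in the scene too. Of the things that look like the carriage, the largest one is meant.

How it is judged (in metres and radians):
On the way, in this order (a step that is already met when the one before it is completed fails the run):
1. the carriage is down in the slideway and slid up so that the bolt head is in the hook's mouth, the cam still open (x of carriage in the frame of jig above -0.1115 m and y of carriage in the frame of jig between -0.004 and 0.004 m and z of carriage in the frame of jig below 0.0145 m and value of joint cam below 0.6 rad), for 0.1 s.
2. the hook has drawn the carriage home on the datum pads (x of carriage in the frame of jig between -0.1035 and -0.1 m and y of carriage in the frame of jig between -0.003 and 0.003 m and z of carriage in the frame of jig below 0.0135 m and angle between the x axis of carriage and the x axis of jig, either way round below 0.05 rad and contact force between cam_hook and carriage above 30 N and value of joint cam between 1.6 and 4.25 rad), for 0.2 s.
At the end, for the whole second after the job is handed in: Carriage on the slideway floor, in line with the jig (3 degrees), front face within 1.5 mm of the datum pads; cam between 1.6 and 4.25 rad, its hook alone pulling the bolt with over 30 N; all at rest, the three bystanders within 25 mm of where they were (all of step 2 and linear speed of carriage below 0.01 m/s and velocity of joint cam between -0.05 and 0.05 rad/s and distance of each of flux_jar, spanner, head_tube from where it was at the start of the episode below 0.025 m); the robot touches nothing.
It fails at once if the hook and the bolt are pressed together with more than 100 N (over-tightened or rammed) (contact force between cam_hook and carriage above 100 N).
It fails at once if the flux jar is pushed more than 25 mm (distance of flux_jar from where it was at the start of the episode above 0.025 m).
It fails at once if the spanner is pushed more than 25 mm (distance of spanner from where it was at the start of the episode above 0.025 m).
It fails at once if the head tube is pushed more than 25 mm (distance of head_tube from where it was at the start of the episode above 0.025 m).
It also fails if it takes over 72 s, if anything falls off the work surface, if the arm or the gripper's body presses on something with over 40 N, if the wrist force passes 120 N, or if a joint passes its speed limit or range.

## Robot

A 6-joint arm with a two-finger parallel gripper is mounted at the origin on the work surface. World frame = base frame: x ahead of the robot, y to its left, z up, the work surface at z = 0. Lengths are in m, angles in degrees, forces in N, time in s.
With the tool pointing down it reaches from about 0.425 to 0.95 m from the base axis. Payload 3.5 kg.
Tool frame: the origin (TCP) lies at the very end of the fingers, on their centre line; the grasp point (between the pads) lies hold_point_z behind it (hold_point_z is the distance from the TCP to the grasp point, in m); z points along the fingers, y is the direction in which the jaws open and shut (so a half turn about z gives the same grasp; the last joint's range is limited). The gripper opens to 85 mm and grips with 20 to 120 N. Pads are 22 mm wide; open, the fingers measure 114 mm over their backs; the gripper's body (76 mm by 85 mm) begins 54 mm behind the grasp point. The pads swing forward as they close: fully open they stand 13 mm farther back than shut.
Start: joints at [56.78, 16.404, 90.338, -0, 73.258, -8.594], TCP at [0.281, 0.614, 0.231] pointing down, gripper open.
Joint ranges: [-158.93, 158.93], [-51.34, 127.21], [12.03, 142.37], [-87.48, 267.48], [13.55, 161.25], [-162.69, 162.69]. Speed limits (degrees/s): [159.86, 159.86, 180, 180, 180, 180].

## Interface

Orientations are given as a 3x3 rotation matrix whose columns are the frame's x, y, z axes.
In Python, from workcell import * gives the robot as it stands.
- The arm moves only by the tool servo_tool, never from a script. Its argument "deltas" is a list of rows, each an object of numbers: "tx", "ty", "tz": the shift along the tool's x, y, z as a fraction of full scale; "rx", "ry", "rz": the turn, a rotation vector about the tool's x, y, z as a fraction of full scale; "claw": the gripper command: -1 is fully open, 1 is shut, values between are in proportion. A call has 1 to 12 rows; each row is the pose to reach, as a shift and turn from the pose commanded when the call began, along the tool's axes at that moment; what a row does not reach only later rows make up. Full scale, the value 1, is 20 cm for a shift and pi/4 rad for a turn. A row lasts 1/12 s, in which the tool goes at most 41.7 mm and 7.16 degrees, less where a joint would pass 70% of its speed; a pose out of reach is approached as far as the arm can. A call with a number of a shift or a turn outside -1 to 1 is refused whole. A call with a gripper value outside its range is refused whole. The fingers move at their own pace and stop on an object; "force" is the grip in N (left out, the last holds). Time passes only in rows, so rows that repeat a pose let the fingers close. It gives the time, the measured TCP pose, the force and the opening at its end, in the units of the state.
- get_state(): the state, without advancing time (a new reading comes with each control period).
- read_camera(name): name is "side" or "top" or "wrist"; returns the picture (480x640x3 uint8, red, green, blue); there is no depth.
- camera_model(name): a dict with "intrinsics" (3x3 intrinsics, pixels), "world_from_camera" (4x4, takes a point from camera to world coordinates). Camera axes: x right, y up, looking along -z (the intrinsics and any distortion apply to the point x, -y, -z); pixel columns grow to the right and rows downward; lengths in m; the calibration is good to about 2 mm. A picture is of the moment at which its call begins: read the wrist's pose just before it. camera_model takes no time and is no camera call; for the wrist camera it gives the pose at the moment of the call.
- close_job(): hands the job in, once; it reports no verdict.
The state is a dict: "time": time; "joint_pos": joint angles; "dq": joint speeds; "joint_torque": joint torques, N m; "eef_pos": TCP position; "orientation": TCP orientation; "wrist_force": force on the tool from outside, world axes, zero at the start; "torque": the same for the moment, N m; "width": finger opening in m.
Only numpy, scipy, OpenCV 4.12 (cv2) and the standard library are available. Lean on these libraries where they do the work, as an engineer would, in place of code of your own. Each camera call takes 0.05 s, during which the arm holds its last target.

## Working session

There is one attempt and no reset: what is moved stays moved. The work goes in short steps, Python scripts to look and compute and a tool call to move; the robot and the scene stay as the last step left them, time stands still between calls to the robot, and variables do not carry over. Pictures are saved under pics/ and viewed, and the job is handed in when it is done.

Besides the shell and the picture viewer there is one more tool, called as name([rows], argument=value, ...), one row to a line, values as JSON. servo_tool: Moves the arm, as the interface text tells. Its arguments: {"type":"object","properties":{"deltas":{"type":"array","items":{"type":"object","properties":{"tx":{"type":"number","minimum":-1,"maximum":1},"ty":{"type":"number","minimum":-1,"maximum":1},"tz":{"type":"number","minimum":-1,"maximum":1},"rx":{"type":"number","minimum":-1,"maximum":1},"ry":{"type":"number","minimum":-1,"maximum":1},"rz":{"type":"number","minimum":-1,"maximum":1},"claw":{"type":"number"}}}},"force":{"type":"number"}},"required":["deltas"]}

```bash
ls; mkdir -p pics
python3 - <<'E'
from workcell import *
import cv2,numpy as np
s=get_state()
for k,v in s.items(): print(k,v)
for n in ["side","top","wrist"]:
    m=camera_model(n); print(n,np.round(m["intrinsics"],1).tolist(),np.round(m["world_from_camera"],4).tolist(),[k for k in m])
    cv2.imwrite(f"pics/{n}0.png",read_camera(n)[:,:,::-1])
E
```

```text
pics
time 0.0
joint_pos [ 5.67795045e+01  1.64522603e+01  9.04253294e+01 -9.20938692e-04
  7.32613016e+01 -8.59347642e+00]
dq [ 0.10043572 -0.00934656 -0.08053743  0.05075698 -0.09063275 -0.1134902 ]
joint_torque [-7.59900613e-04 -4.05988276e+01 -2.92618454e+01 -1.53001029e-04
  5.72582256e-03 -2.59276867e-06]
eef_pos [0.28086467 0.61303459 0.22993712]
orientation [[-9.09041410e-01  4.16703713e-01 -1.31520127e-03]
 [ 4.16705644e-01  9.09039196e-01 -2.03636522e-03]
 [ 3.47008558e-04 -2.39919211e-03 -9.99997062e-01]]
wrist_force [-0.54648933 -0.09956437 -0.11208449]
torque [ 0.04120907 -0.04313695  0.0181182 ]
width 0.08513208626331831
side [[553.2, 0.0, 325.9], [0.0, 553.2, 236.3], [0.0, 0.0, 1.0]] [[0.6562, 0.3679, -0.6589, -0.0582], [-0.7546, 0.3118, -0.5774, -0.6863], [-0.007, 0.8761, 0.4822, 0.5857], [0.0, 0.0, 0.0, 1.0]] ['intrinsics', 'world_from_camera']
top [[596.5, 0.0, 319.6], [0.0, 596.5, 243.6], [0.0, 0.0, 1.0]] [[-0.0264, 0.9891, -0.1445, 0.409], [-0.9997, -0.0263, 0.0023, -0.0913], [-0.0015, 0.1445, 0.9895, 1.3616], [0.0, 0.0, 0.0, 1.0]] ['intrinsics', 'world_from_camera']
wrist [[423.1, 0.0, 321.5], [0.0, 423.1, 243.6], [0.0, 0.0, 1.0]] [[0.4164, -0.8754, -0.2457, 0.2175], [0.9092, 0.4005, 0.1141, 0.6418], [-0.0014, -0.2709, 0.9626, 0.3723], [0.0, 0.0, 0.0, 1.0]] ['intrinsics', 'world_from_camera']
```

View pics/top0.png

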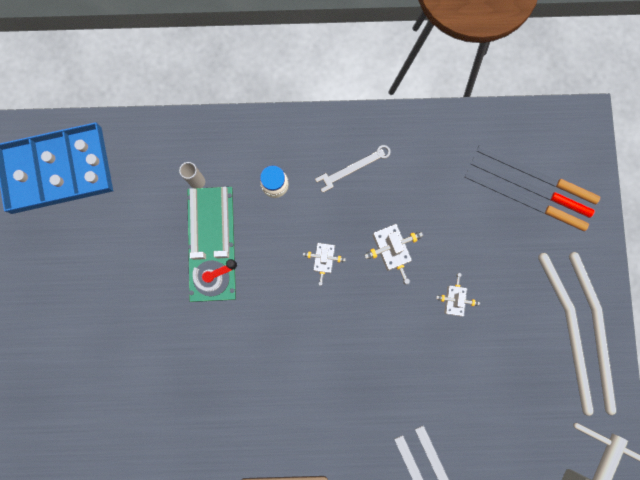

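View pics/side0.png

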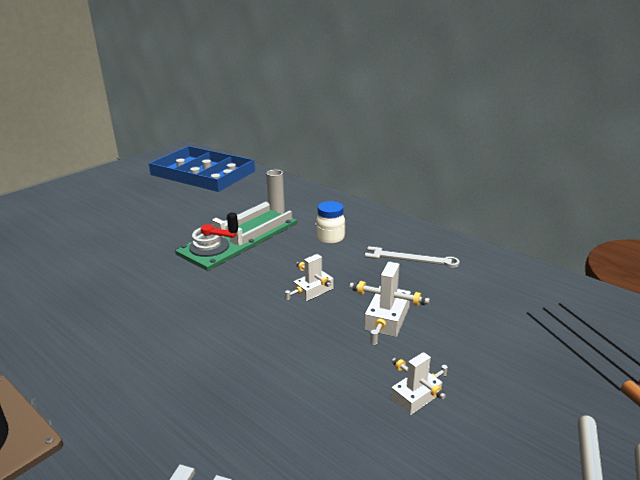

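View pics/wrist0.png

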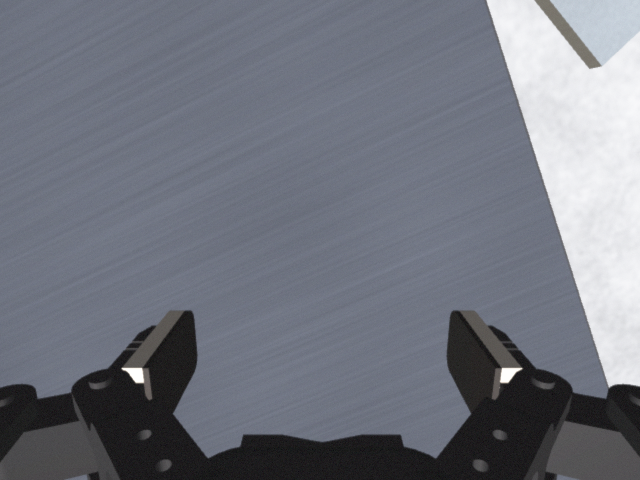

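```bash
cat > h.py <<'E'
from workcell import *
import numpy as np, cv2
def ray(m,u,v):
    K=m["intrinsics"];T=np.array(m["world_from_camera"])
    d=np.array([(u-K[0][2])/K[0][0],-(v-K[1][2])/K[1][1],-1.0])
    return T[:3,3],T[:3,:3]@d
def onz(m,u,v,z):
    o,d=ray(m,u,v);t=(z-o[2])/d[2];return o+t*d
def proj(m,p):
    K=m["intrinsics"];T=np.array(m["world_from_camera"])
    c=T[:3,:3].T@(np.array(p)-T[:3,3]); return np.array([K[0][2]-K[0][0]*c[0]/c[2],K[1][2]+K[1][1]*c[1]/c[2]])
def tri(m1,p1,m2,p2):
    o1,d1=ray(m1,*p1);o2,d2=ray(m2,*p2)
    A=np.stack([d1,-d2],1);s=np.linalg.lstsq(A,o2-o1,rcond=None)[0]
    a=o1+s[0]*d1;b=o2+s[1]*d2;return (a+b)/2,np.linalg.norm(a-b)
E
python3 - <<'E'
from h import *
import workcell
print([x for x in dir(workcell) if x[0]!='_'])
try: print(hold_point_z)
except Exception as e: print(e)
a=cv2.imread("pics/top0.png")
A=cv2.resize(a[170:320,160:260],None,fx=4,fy=4,interpolation=cv2.INTER_CUBIC)
B=cv2.resize(a[205:305,350:450],None,fx=4,fy=4,interpolation=cv2.INTER_CUBIC)
C=np.zeros((600,800,3),np.uint8);C[:,:400]=A;C[:400,400:]=B
cv2.imwrite("pics/crop1.png",C)
b=cv2.imread("pics/side0.png")
cv2.imwrite("pics/crop2.png",cv2.resize(b[240:360,330:490],None,fx=5,fy=5,interpolation=cv2.INTER_CUBIC))
t=camera_model("top")
for u,v,z in [(392,247,.1),(325,258,.06),(457,300,.06),(208,277,.06),(232,264,.1),(274,178,.075),(190,170,.1),(353,167,.005)]: print(u,v,np.round(onz(t,u,v,z),3))
E
```

```text
['PlanningError', 'camera_model', 'close_job', 'get_state', 'hold_point_z', 'read_camera']
0.0187
392 247 [ 0.582 -0.249  0.1  ]
325 258 [ 0.567 -0.105  0.06 ]
457 300 [ 0.467 -0.39   0.06 ]
208 277 [0.532 0.152 0.06 ]
232 264 [0.554 0.093 0.1  ]
274 178 [0.746 0.003 0.075]
190 170 [0.763 0.184 0.1  ]
353 167 [ 0.786 -0.178  0.005]
```

View pics/crop1.png

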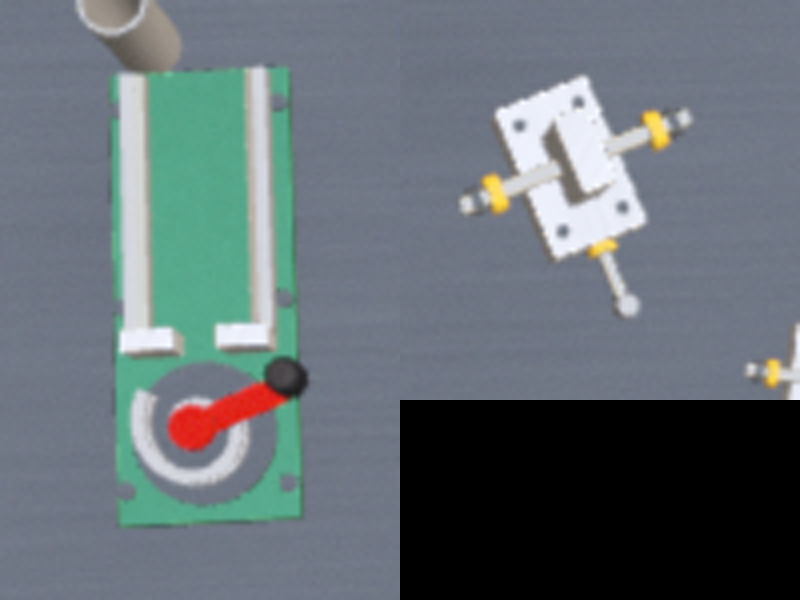

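View pics/crop2.png

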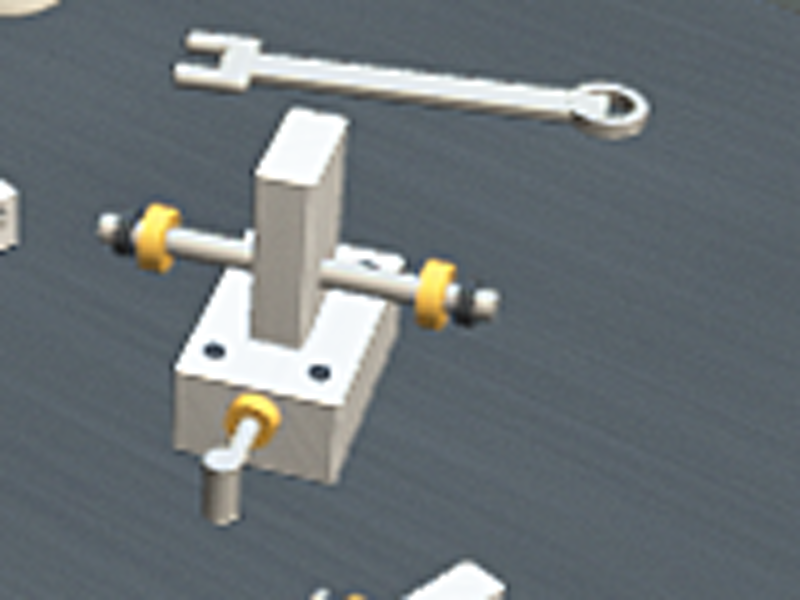

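Run:
```python
from h import *
t=camera_model("top");s=camera_model("side")
a=cv2.imread("pics/top0.png")
cr=lambda P,x0,y0:[(x0+x/4,y0+y/4) for x,y in P]
C=np.array([onz(t,*p,.034) for p in cr([(96,110),(188,75),(246,220),(155,260)],350,205)])
print(C.round(4),C.mean(0),[np.linalg.norm(C[i]-C[(i+1)%4]).round(4) for i in range(4)])
d=(C[2]+C[3]-C[0]-C[1]);print("carriage yaw",np.degrees(np.arctan2(d[1],d[0])))
d2=C[2]+C[1]-C[0]-C[3];print(" y axis", np.degrees(np.arctan2(d2[1],d2[0])))
P=np.array([onz(t,*p,.101) for p in cr([(163,118),(191,108),(218,182),(190,195)],350,205)]);print("post",P.mean(0).round(4),[np.linalg.norm(P[i]-P[(i+1)%4]).round(4) for i in range(4)])
J=np.array([onz(t,*p,.012) for p in cr([(112,70),(290,66),(301,517),(119,524)],160,170)])
print(J.round(4),J.mean(0),[np.linalg.norm(J[i]-J[(i+1)%4]).round(4) for i in range(4)])
hsv=cv2.cvtColor(a,cv2.COLOR_BGR2HSV);m=cv2.inRange(hsv,(65,80,40),(95,255,255));m[:, :170]=0;m[:,260:]=0
m=cv2.morphologyEx(m,cv2.MORPH_CLOSE,np.ones((25,25)))
c=max(cv2.findContours(m,0,1)[0],key=cv2.contourArea);r=cv2.minAreaRect(c);print(r)
B=np.array([onz(t,*p,.012) for p in cv2.boxPoints(r)]);print(B.round(4),B.mean(0),[np.linalg.norm(B[i]-B[(i+1)%4]).round(4) for i in range(4)])
# knob, hub
hub=onz(t,160+193/4,170+428/4,.059);kn=onz(t,160+287/4,170+376/4,.101);print(hub,kn,np.linalg.norm((hub-kn)[:2]))
```

```text
[[ 0.6249 -0.2178  0.034 ]
 [ 0.6435 -0.2705  0.034 ]
 [ 0.5603 -0.2993  0.034 ]
 [ 0.5392 -0.2474  0.034 ]] [ 0.59196457 -0.25872404  0.034     ] [np.float64(0.0559), np.float64(0.0881), np.float64(0.056), np.float64(0.0907)]
carriage yaw -160.9570110658601
 y axis -69.19323334302376
post [ 0.5907 -0.2609  0.101 ] [np.float64(0.016), np.float64(0.0422), np.float64(0.0166), np.float64(0.0437)]
[[0.7456 0.2071 0.012 ]
 [0.7452 0.1039 0.012 ]
 [0.4843 0.0991 0.012 ]
 [0.4831 0.2017 0.012 ]] [0.6145494  0.15295297 0.012     ] [np.float64(0.1032), np.float64(0.261), np.float64(0.1026), np.float64(0.2626)]
((211.1117401123047, 243.92239379882812), (113.60242462158203, 46.293643951416016), 88.91908264160156)
[[0.7455 0.2097 0.012 ]
 [0.7447 0.1023 0.012 ]
 [0.482  0.0989 0.012 ]
 [0.4828 0.2033 0.012 ]] [0.61374738 0.1535568  0.012     ] [np.float64(0.1073), np.float64(0.2628), np.float64(0.1044), np.float64(0.2628)]
[0.53180305 0.15126912 0.059     ] [0.55423027 0.09351578 0.101     ] 0.061955057735193296
```

```bash
cat >> h.py <<'E'
from scipy.spatial.transform import Rotation as Ro
def plan(p,ya):
    """deltas for TCP target p, tool pointing down, tool y at world angle ya (deg)"""
    s=get_state();R=np.array(s["orientation"]);e=np.array(s["eef_pos"])
    a=np.radians(ya);y=np.array([np.cos(a),np.sin(a),0]);z=np.array([0,0,-1.]);x=np.cross(y,z)
    rv=Ro.from_matrix(R.T@np.stack([x,y,z],1)).as_rotvec()/(np.pi/4)
    t=R.T@(np.array(p)-e)/.2
    d=np.linalg.norm(t)*.2
    print("t",np.round(t,4),"r",np.round(rv,4),"rows>=",d/.0417,np.linalg.norm(rv)*45/7.16)
E
python3 - <<'E'
from h import *
plan([.58,.15,.30],-88.9)
E
```

```text
t [-2.3242 -1.4829 -0.3466] r [-1.2000e-03  3.1000e-03  3.4283e+00] rows>= 13.326762963679483 21.546812291813307
```

servo_tool([
  {"tx":-1,"ty":-0.6,"tz":-0.3,"rz":1},
  {"tx":-1,"ty":-0.6,"tz":-0.3,"rz":1},
  {"tx":-1,"ty":-0.6,"tz":-0.3,"rz":1},
  {"tx":-1,"ty":-0.6,"tz":-0.3,"rz":1},
  {"tx":-1,"ty":-0.6,"tz":-0.3,"rz":1},
  {"tx":-1,"ty":-0.6,"tz":-0.3,"rz":1},
  {"tx":-1,"ty":-0.6,"tz":-0.3,"rz":1},
])

```text
$.deltas[0]: bad value
```

Run:
```python
from h import *
plan([.58,.15,.30],-88.9)
```

```text
t [-2.3242 -1.4829 -0.3466] r [-1.2000e-03  3.1000e-03  3.4283e+00] rows>= 13.326762963679483 21.546812291813307
```

servo_tool([
  {"tx":-0.99,"ty":-0.6,"tz":-0.3,"rx":0,"ry":0,"rz":0.99,"claw":-1},
  {"tx":-0.99,"ty":-0.6,"tz":-0.3,"rx":0,"ry":0,"rz":0.99,"claw":-1},
  {"tx":-0.99,"ty":-0.6,"tz":-0.3,"rx":0,"ry":0,"rz":0.99,"claw":-1},
  {"tx":-0.99,"ty":-0.6,"tz":-0.3,"rx":0,"ry":0,"rz":0.99,"claw":-1},
  {"tx":-0.99,"ty":-0.6,"tz":-0.3,"rx":0,"ry":0,"rz":0.99,"claw":-1},
  {"tx":-0.99,"ty":-0.6,"tz":-0.3,"rx":0,"ry":0,"rz":0.99,"claw":-1},
  {"tx":-0.99,"ty":-0.6,"tz":-0.3,"rx":0,"ry":0,"rz":0.99,"claw":-1},
])

```text
time: 0.73
eef_pos: [0.4148, 0.4184, 0.2935]
orientation: [[-0.346, 0.938, 0.004], [0.938, 0.346, 0.0], [-0.001, 0.004, -1.0]]
wrist_force: [0.4, 1.5, 0.4]
width: 0.0855
```

Run:
```python
from h import *
plan([.58,.15,.30],-88.9)
```

```text
t [-1.5449  0.3109 -0.0292] r [ 0.0049 -0.0035  2.4254] rows>= 7.559441437198661 15.243540472284014
```

servo_tool([
  {"tx":-0.9,"ty":0.18,"tz":-0.03,"rx":0,"ry":0,"rz":0.99,"claw":-1},
  {"tx":-0.9,"ty":0.18,"tz":-0.03,"rx":0,"ry":0,"rz":0.99,"claw":-1},
  {"tx":-0.9,"ty":0.18,"tz":-0.03,"rx":0,"ry":0,"rz":0.99,"claw":-1},
  {"tx":-0.9,"ty":0.18,"tz":-0.03,"rx":0,"ry":0,"rz":0.99,"claw":-1},
  {"tx":-0.9,"ty":0.18,"tz":-0.03,"rx":0,"ry":0,"rz":0.99,"claw":-1},
  {"tx":-0.9,"ty":0.18,"tz":-0.03,"rx":0,"ry":0,"rz":0.99,"claw":-1},
  {"tx":-0.9,"ty":0.18,"tz":-0.03,"rx":0,"ry":0,"rz":0.99,"claw":-1},
])

```text
time: 1.32
eef_pos: [0.5096, 0.2649, 0.2969]
orientation: [[0.41, 0.912, -0.001], [0.912, -0.41, -0.0], [-0.001, -0.001, -1.0]]
wrist_force: [-0.7, 0.8, -0.6]
width: 0.0852
```

Run:
```python
from h import *
plan([.58,.15,.30],-88.9)
```

```text
t [-0.38    0.5567 -0.0158] r [-4.0000e-04  1.1000e-03  1.4383e+00] rows>= 3.233552818014511 9.039694660455378
```

servo_tool([
  {"tx":-0.38,"ty":0.56,"tz":-0.02,"rx":0,"ry":0,"rz":0.95,"claw":-1},
  {"tx":-0.38,"ty":0.56,"tz":-0.02,"rx":0,"ry":0,"rz":0.95,"claw":-1},
  {"tx":-0.38,"ty":0.56,"tz":-0.02,"rx":0,"ry":0,"rz":0.95,"claw":-1},
  {"tx":-0.38,"ty":0.56,"tz":-0.02,"rx":0,"ry":0,"rz":0.95,"claw":-1},
  {"tx":-0.38,"ty":0.56,"tz":-0.02,"rx":0,"ry":0,"rz":0.95,"claw":-1},
  {"tx":-0.38,"ty":0.56,"tz":-0.02,"rx":0,"ry":0,"rz":0.95,"claw":-1},
  {"tx":-0.38,"ty":0.56,"tz":-0.02,"rx":0,"ry":0,"rz":0.95,"claw":-1},
])

```text
time: 1.9
eef_pos: [0.5808, 0.1513, 0.3007]
orientation: [[0.918, 0.396, -0.001], [0.396, -0.918, -0.0], [-0.001, -0.0, -1.0]]
wrist_force: [-1.0, 0.6, -0.7]
width: 0.0855
```

servo_tool([
  {"tx":0,"ty":0,"tz":0,"rx":0,"ry":0,"rz":0.49,"claw":-1},
  {"tx":0,"ty":0,"tz":0,"rx":0,"ry":0,"rz":0.49,"claw":-1},
  {"tx":0,"ty":0,"tz":0,"rx":0,"ry":0,"rz":0.49,"claw":-1},
  {"tx":0,"ty":0,"tz":0,"rx":0,"ry":0,"rz":0.49,"claw":-1},
  {"tx":0,"ty":0,"tz":0,"rx":0,"ry":0,"rz":0.49,"claw":-1},
  {"tx":0,"ty":0,"tz":0,"rx":0,"ry":0,"rz":0.49,"claw":-1},
])

```text
time: 2.4
eef_pos: [0.5807, 0.1521, 0.3012]
orientation: [[1.0, 0.03, -0.0], [0.03, -1.0, -0.0], [-0.0, 0.0, -1.0]]
wrist_force: [0.0, -0.8, 0.1]
width: 0.0852
```

```bash
cat >> h.py <<'E'
import json
def shot(n,tag):
    m=camera_model(n);im=read_camera(n)[:,:,::-1].copy()
    cv2.imwrite(f"pics/{tag}.png",im);json.dump({k:np.array(v).tolist() for k,v in m.items()},open(f"pics/{tag}.json","w"))
    return m,im
def load(tag): return json.load(open(f"pics/{tag}.json")),cv2.imread(f"pics/{tag}.png")
E
python3 - <<'E'
from h import *
plan([.58,.15,.30],-88.9)
shot("wrist","w1")
E
```

```text
t [-0.0036  0.0104  0.006 ] r [0.0001 0.0003 0.0137] rows>= 0.06015584312486943 0.0861148133472828
```

View pics/w1.png

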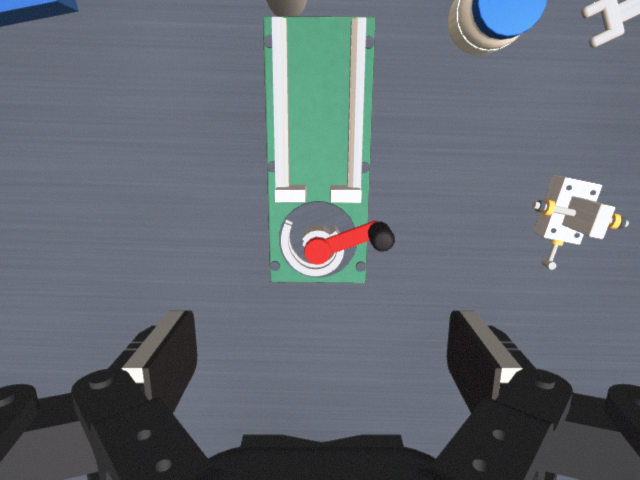

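Run:
```python
from h import *
m,a=load("w1")
c=a[180:290,255:405];cv2.imwrite("pics/crop3.png",cv2.resize(c,None,fx=5,fy=5,interpolation=cv2.INTER_CUBIC))
hsv=cv2.cvtColor(a,cv2.COLOR_BGR2HSV)
g=cv2.inRange(hsv,(65,80,40),(95,255,255));g[:, :240]=0;g[:,420:]=0
gc=cv2.morphologyEx(g,cv2.MORPH_CLOSE,np.ones((21,21)))
# edges of plate by rows : leftmost / rightmost green
L=[];Rr=[]
for v in range(30,280,5):
    xs=np.where(g[v]>0)[0]; L.append(onz(m,xs[0]-.0,v+.5,.012)); Rr.append(onz(m,xs[-1]+1.,v+.5,.012))
L=np.array(L);Rr=np.array(Rr)
def fit(P):
    # robust y = a x + b
    x,y=P[:,0],P[:,1];k=np.ones(len(x),bool)
    for _ in range(5):
        p=np.polyfit(x[k],y[k],1);r=y-np.polyval(p,x);k=abs(r)<max(.0012,2*np.std(r[k]))
    return p,k.sum(),np.std(r[k])
pl,n1,s1=fit(L);pr,n2,s2=fit(Rr);print(pl,n1,s1,pr,n2,s2)
xs=[]
for u in list(range(280,360,5)):
    vs=np.where(g[:,u]>0)[0]; xs.append((onz(m,u+.5,vs[0],.012)[0],onz(m,u+.5,vs[-1]+1,.012)[0]))
xs=np.array(xs);print(np.median(xs,0),np.ptp(np.median(xs,0)),xs.std(0))
xc=np.median(xs,0).mean();print("centre",xc,np.polyval((pl+pr)/2,xc),"width",np.polyval(pl-pr,xc),"yaw",np.degrees(np.arctan((pl+pr)[0]/2)))
# inner rail floor boundaries: green run containing col 320 for rows 40..180
for v in (40,80,120,160):
    row=g[v];u=322
    while row[u]:u-=1
    w=322
    while row[w]:w+=1
    print(v,u+1,w)
```

```text
[0.02393457 0.19285613] 46 0.00028506478600528995 [0.02345142 0.0901341 ] 41 0.0002844100325123404
[0.74331547 0.48351473] 0.25980073852925034 [0.05743303 0.00069419]
centre 0.6134150957894169 0.15602875131932062 width 0.103018398579027 yaw 1.357254501020866
40 288 350
80 289 349
120 289 348
160 290 347
```

View pics/crop3.png

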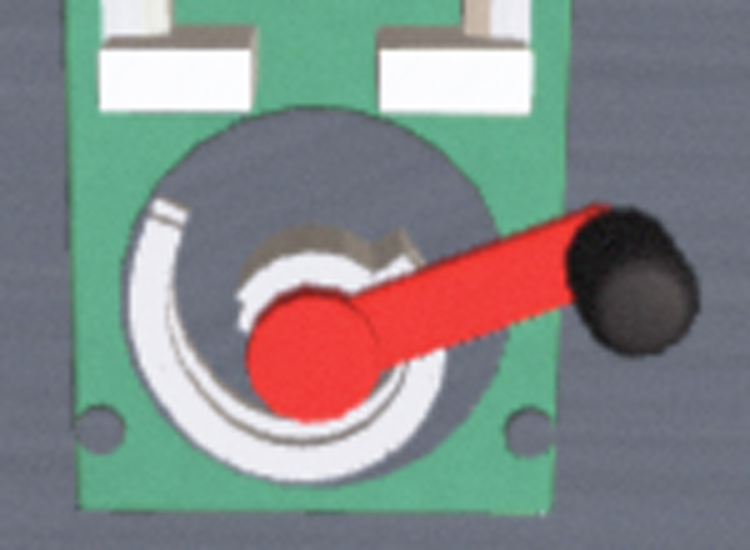

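Run:
```python
from h import *
m,a=load("w1")
for n,p,z in [("discC",(255+314/5,180+295/5),.018),("L",(255+120/5,180+295/5),.018),("R",(255+508/5,180+295/5),.018),("T",(317.8,201),.018),("B",(317.8,276.8),.018),("hub",(255+313/5,180+357/5),.06),("knobtop",(255+648/5,180+309/5),.101),("padL",(255+100/5,180+110/5),.048),("padR",(255+531/5,180+113/5),.048),("padLi",(255+251/5,180+110/5),.048),("padRi",(255+380/5,180+113/5),.048)]:
    print(n,onz(m,*p,z).round(4))
plan([.592,-.26,.24],-70.5)
```

```text
discC [0.5335 0.1546 0.018 ]
L [0.5323 0.195  0.018 ]
R [0.5347 0.1142 0.018 ]
T [0.5735 0.1557 0.018 ]
B [0.4917 0.1534 0.018 ]
hub [0.5327 0.1544 0.06  ]
knobtop [0.5551 0.0983 0.101 ]
padL [0.5765 0.196  0.048 ]
padR [0.5784 0.1145 0.048 ]
padLi [0.5774 0.1674 0.048 ]
padRi [0.5776 0.1431 0.048 ]
t [-0.0033  2.061   0.3062] r [ 0.000e+00  3.000e-04 -3.964e-01] rows>= 9.993375882511696 2.491064859002762
```

servo_tool([
  {"tx":0,"ty":0.98,"tz":0,"rx":0,"ry":0,"rz":0,"claw":-1},
  {"tx":0,"ty":0.98,"tz":0,"rx":0,"ry":0,"rz":0,"claw":-1},
  {"tx":0,"ty":0.98,"tz":0,"rx":0,"ry":0,"rz":0,"claw":-1},
  {"tx":0,"ty":0.98,"tz":0,"rx":0,"ry":0,"rz":0,"claw":-1},
  {"tx":0,"ty":0.98,"tz":0,"rx":0,"ry":0,"rz":0,"claw":-1},
])

```text
time: 2.87
eef_pos: [0.5856, -0.0469, 0.3014]
orientation: [[1.0, 0.027, 0.0], [0.027, -1.0, -0.001], [0.0, 0.001, -1.0]]
wrist_force: [-0.9, 0.9, 0.1]
width: 0.0855
```

servo_tool([
  {"tx":0,"ty":0.98,"tz":0.2,"rx":0,"ry":0,"rz":-0.4,"claw":-1},
  {"tx":0,"ty":0.98,"tz":0.2,"rx":0,"ry":0,"rz":-0.4,"claw":-1},
  {"tx":0,"ty":0.98,"tz":0.2,"rx":0,"ry":0,"rz":-0.4,"claw":-1},
  {"tx":0,"ty":0.98,"tz":0.2,"rx":0,"ry":0,"rz":-0.4,"claw":-1},
  {"tx":0,"ty":0.98,"tz":0.2,"rx":0,"ry":0,"rz":-0.4,"claw":-1},
  {"tx":0,"ty":0.98,"tz":0.2,"rx":0,"ry":0,"rz":-0.4,"claw":-1},
  {"tx":0,"ty":0.98,"tz":0.2,"rx":0,"ry":0,"rz":-0.4,"claw":-1},
])

```text
time: 3.45
eef_pos: [0.5902, -0.2417, 0.2601]
orientation: [[0.943, 0.332, -0.002], [0.332, -0.943, 0.001], [-0.001, -0.002, -1.0]]
wrist_force: [0.4, 0.7, 0.2]
width: 0.0854
```

Run:
```python
from h import *
plan([.592,-.26,.24],-70.5)
shot("wrist","w2")
```

```text
t [-0.022   0.0894  0.1002] r [-0.0023  0.0015 -0.0025] rows>= 0.6528719304969232 0.023607618626581957
```

View pics/w2.png

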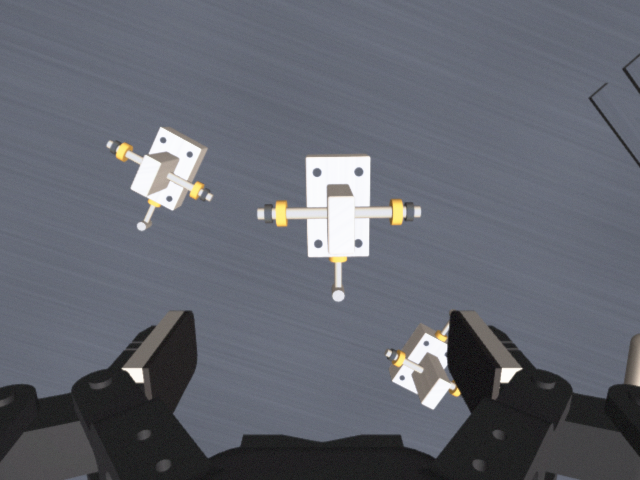

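Run:
```python
from h import *
m,a=load("w2")
cv2.imwrite("pics/crop4.png",cv2.resize(a[145:305,250:430],None,fx=4.4,fy=3.7,interpolation=cv2.INTER_CUBIC))
cv2.imwrite("pics/crop4.png",cv2.resize(a[145:305,250:430],None,fx=3.75,fy=3.75,interpolation=cv2.INTER_CUBIC))
```

```text
(no output)
```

View pics/crop4.png

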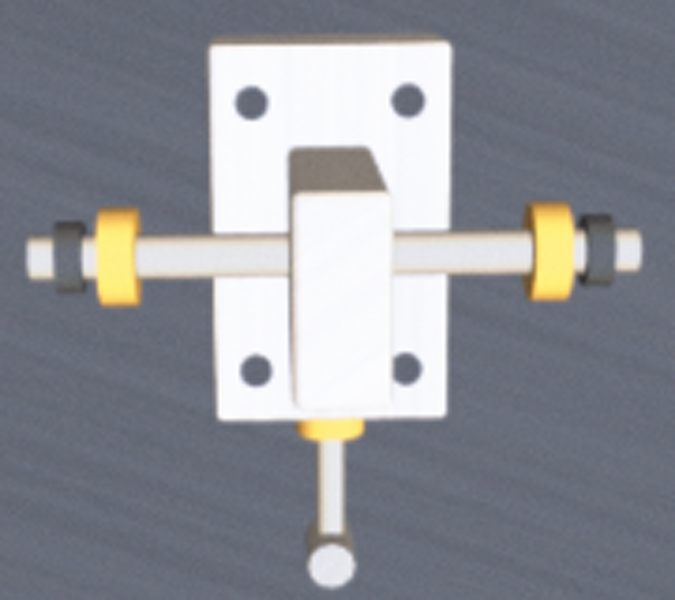

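Run:
```python
from h import *
m,a=load("w2")
f=lambda p:(250+p[0]/3.75,145+p[1]/3.75)
def blk(ps,z):
    C=np.array([onz(m,*f(p),z) for p in ps]);print(C.mean(0).round(4),[np.linalg.norm(C[i]-C[(i+1)%4]).round(4) for i in range(4)])
    d=C[2]+C[3]-C[0]-C[1];d2=C[2]+C[1]-C[0]-C[3];print("x yaw",np.degrees(np.arctan2(d[1],d[0])),"y yaw",np.degrees(np.arctan2(d2[1],d2[0])))
blk([(209,43),(452,41),(446,416),(219,418)],.034)
blk([(293,193),(390,192),(392,405),(296,407)],.101)
b=onz(m,*f((331,566)),.033);print("bolt",b)
l=onz(m,*f((26,259)),.052);r=onz(m,*f((641,251)),.052);print("axle",(l+r)/2,np.linalg.norm(l-r),np.degrees(np.arctan2(*(r-l)[[1,0]])))
```

```text
[ 0.5918 -0.2562  0.034 ] [np.float64(0.0554), np.float64(0.0895), np.float64(0.0552), np.float64(0.0896)]
x yaw -159.67706131868198 y yaw -70.07858964808752
[ 0.5916 -0.256   0.101 ] [np.float64(0.0185), np.float64(0.0426), np.float64(0.0191), np.float64(0.0428)]
x yaw -159.21579365967148 y yaw -69.64311791545686
bolt [ 0.51266836 -0.28494058  0.033     ]
axle [ 0.59080317 -0.25626511  0.052     ] 0.13820616299951963 -69.81403650891683
```

Run:
```python
from h import *
plan([.5917,-.257,.067],-69.9)
```

```text
t [-0.0225  0.0815  0.9691] r [-0.0015  0.0005 -0.0139] rows>= 4.665485108755999 0.08773319443786798
```

servo_tool([
  {"tx":-0.0225,"ty":0.0815,"tz":0.1,"rx":0,"ry":0,"rz":-0.014,"claw":-1},
  {"tx":-0.0225,"ty":0.0815,"tz":0.25,"rx":0,"ry":0,"rz":-0.014,"claw":-1},
  {"tx":-0.0225,"ty":0.0815,"tz":0.4,"rx":0,"ry":0,"rz":-0.014,"claw":-1},
  {"tx":-0.0225,"ty":0.0815,"tz":0.5,"rx":0,"ry":0,"rz":-0.014,"claw":-1},
  {"tx":-0.0225,"ty":0.0815,"tz":0.6,"rx":0,"ry":0,"rz":-0.014,"claw":-1},
  {"tx":-0.0225,"ty":0.0815,"tz":0.65,"rx":0,"ry":0,"rz":-0.014,"claw":-1},
])

```text
time: 4.0
eef_pos: [0.5913, -0.2542, 0.1288]
orientation: [[0.938, 0.347, -0.003], [0.347, -0.938, 0.002], [-0.002, -0.003, -1.0]]
wrist_force: [0.1, 0.0, -0.2]
width: 0.0852
```

Run:
```python
from h import *
plan([.5917,-.257,.067],-69.9)
shot("wrist","w3")
```

```text
t [-0.0023  0.0149  0.3088] r [-0.0041  0.0027  0.0042] rows>= 1.4828774747659321 0.040705093688825404
```

View pics/w3.png

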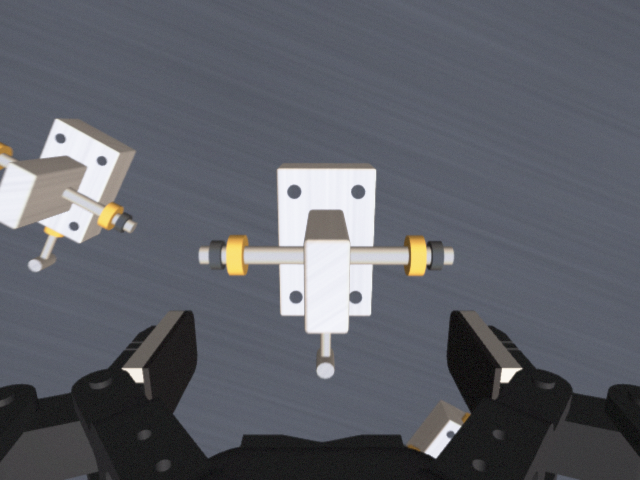

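servo_tool([
  {"tx":-0.001,"ty":0.013,"tz":0.15,"rx":-0.003,"ry":0.003,"rz":0,"claw":-1},
  {"tx":-0.001,"ty":0.013,"tz":0.27,"rx":-0.003,"ry":0.003,"rz":0,"claw":-1},
  {"tx":-0.001,"ty":0.013,"tz":0.309,"rx":-0.003,"ry":0.003,"rz":0,"claw":-1},
  {"tx":-0.001,"ty":0.013,"tz":0.309,"rx":-0.003,"ry":0.003,"rz":0,"claw":-1},
  {"tx":-0.001,"ty":0.013,"tz":0.309,"rx":-0.003,"ry":0.003,"rz":0,"claw":-1},
])

```text
time: 4.47
eef_pos: [0.5936, -0.2592, 0.0709]
orientation: [[0.939, 0.345, 0.004], [0.345, -0.939, -0.002], [0.003, 0.003, -1.0]]
wrist_force: [0.2, 0.1, 0.9]
width: 0.0853
```

Run:
```python
from h import *
plan([.5917,-.2565,.067],-69.9)
shot("wrist","w4")
```

```text
t [-0.0044 -0.0158  0.0192] r [ 0.0044 -0.0042  0.0013] rows>= 0.12127942391122719 0.038892569547600744
```

View pics/w4.png

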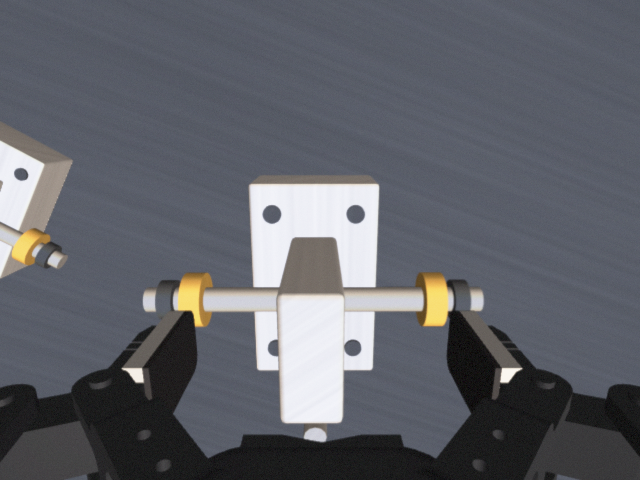

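servo_tool([
  {"tx":-0.004,"ty":-0.0165,"tz":0.019,"rx":0.004,"ry":-0.004,"rz":0,"claw":-1},
  {"tx":-0.004,"ty":-0.0165,"tz":0.019,"rx":0.004,"ry":-0.004,"rz":0,"claw":0.2},
  {"tx":-0.004,"ty":-0.0165,"tz":0.019,"rx":0.004,"ry":-0.004,"rz":0,"claw":1},
  {"tx":-0.004,"ty":-0.0165,"tz":0.019,"rx":0.004,"ry":-0.004,"rz":0,"claw":1},
  {"tx":-0.004,"ty":-0.0165,"tz":0.019,"rx":0.004,"ry":-0.004,"rz":0,"claw":1},
  {"tx":-0.004,"ty":-0.0165,"tz":0.019,"rx":0.004,"ry":-0.004,"rz":0,"claw":1},
  {"tx":-0.004,"ty":-0.0165,"tz":0.019,"rx":0.004,"ry":-0.004,"rz":0,"claw":1},
  {"tx":-0.004,"ty":-0.0165,"tz":0.019,"rx":0.004,"ry":-0.004,"rz":0,"claw":1},
], force=60)

```text
time: 5.18
eef_pos: [0.5911, -0.2564, 0.066]
orientation: [[0.939, 0.344, -0.001], [0.344, -0.939, 0.001], [-0.001, -0.001, -1.0]]
wrist_force: [-0.7, 1.1, 1.3]
width: 0.0195
```

Run:
```python
from h import *
plan([.5917,-.2565,.067],-69.9)
shot("wrist","w5")
```

```text
t [ 0.0029  0.0014 -0.005 ] r [-0.0011  0.0008  0.0001] rows>= 0.028818529540631396 0.008208792395358456
```

View pics/w5.png

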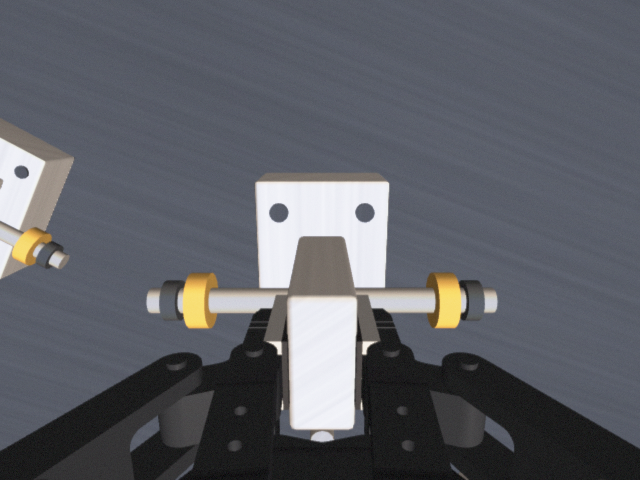

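servo_tool([
  {"tx":0,"ty":0,"tz":-0.1,"rx":0,"ry":0,"rz":0,"claw":1},
  {"tx":0,"ty":0,"tz":-0.25,"rx":0,"ry":0,"rz":0,"claw":1},
  {"tx":0,"ty":0,"tz":-0.42,"rx":0,"ry":0,"rz":0,"claw":1},
  {"tx":0,"ty":0,"tz":-0.58,"rx":0,"ry":0,"rz":0,"claw":1},
  {"tx":0,"ty":0,"tz":-0.74,"rx":0,"ry":0,"rz":0,"claw":1},
  {"tx":0,"ty":0,"tz":-0.8,"rx":0,"ry":0,"rz":0,"claw":1},
  {"tx":0,"ty":0,"tz":-0.8,"rx":0,"ry":0,"rz":0,"claw":1},
])

```text
time: 5.82
eef_pos: [0.5923, -0.2574, 0.2285]
orientation: [[0.939, 0.344, 0.004], [0.344, -0.939, -0.003], [0.003, 0.004, -1.0]]
wrist_force: [-0.0, 0.7, -6.8]
width: 0.019
```

Run:
```python
from h import *
plan([.675,.158,.225],-88.64);print(get_state()["wrist_force"])
```

```text
t [ 1.102  -1.8083  0.0135] r [ 0.0044 -0.0043  0.4165] rows>= 10.15685472127699 2.6181352152563573
[-0.04007679  0.69474085 -6.79841369]
```

servo_tool([
  {"tx":0.05,"ty":-0.08,"tz":0,"rx":0,"ry":0,"rz":0.02,"claw":1},
  {"tx":0.13,"ty":-0.21,"tz":0,"rx":0,"ry":0,"rz":0.05,"claw":1},
  {"tx":0.22,"ty":-0.36,"tz":0,"rx":0,"ry":0,"rz":0.1,"claw":1},
  {"tx":0.31,"ty":-0.51,"tz":0,"rx":0,"ry":0,"rz":0.15,"claw":1},
  {"tx":0.4,"ty":-0.66,"tz":0,"rx":0,"ry":0,"rz":0.2,"claw":1},
  {"tx":0.49,"ty":-0.81,"tz":0,"rx":0,"ry":0,"rz":0.2,"claw":1},
  {"tx":0.58,"ty":-0.96,"tz":0,"rx":0,"ry":0,"rz":0.2,"claw":1},
])

```text
time: 6.4
eef_pos: [0.6319, -0.0344, 0.2203]
orientation: [[0.981, 0.192, -0.009], [0.192, -0.981, 0.002], [-0.008, -0.004, -1.0]]
wrist_force: [-0.0, -0.2, -6.9]
width: 0.0197
```

Run:
```python
from h import *
plan([.675,.158,.225],-88.64);print(get_state()["wrist_force"])
```

```text
t [ 0.3963 -0.9027 -0.0236] r [-0.0039  0.0109  0.216 ] rows>= 4.729678430345061 1.3596940697734858
[-0.03589757 -0.23103587 -6.85128364]
```

servo_tool([
  {"tx":0.06,"ty":-0.14,"tz":0,"rx":0,"ry":0,"rz":0.07,"claw":1},
  {"tx":0.13,"ty":-0.29,"tz":0,"rx":0,"ry":0,"rz":0.14,"claw":1},
  {"tx":0.2,"ty":-0.44,"tz":0,"rx":0,"ry":0,"rz":0.22,"claw":1},
  {"tx":0.26,"ty":-0.58,"tz":0,"rx":0,"ry":0,"rz":0.22,"claw":1},
  {"tx":0.31,"ty":-0.7,"tz":0,"rx":0,"ry":0,"rz":0.22,"claw":1},
  {"tx":0.35,"ty":-0.78,"tz":0,"rx":0,"ry":0,"rz":0.22,"claw":1},
  {"tx":0.36,"ty":-0.82,"tz":0,"rx":0,"ry":0,"rz":0.22,"claw":1},
  {"tx":0.36,"ty":-0.82,"tz":0,"rx":0,"ry":0,"rz":0.22,"claw":1},
])

```text
time: 7.07
eef_pos: [0.6711, 0.1402, 0.221]
orientation: [[1.0, 0.023, -0.008], [0.024, -1.0, 0.001], [-0.008, -0.001, -1.0]]
wrist_force: [-0.6, -0.6, -6.8]
width: 0.0189
```

Run:
```python
from h import *
plan([.675,.158,.225],-88.64);print(get_state()["wrist_force"])
shot("wrist","w6")
plan([.675,.158,.225],-88.64)
```

```text
t [ 0.0213 -0.0883 -0.0203] r [-0.001   0.0106 -0.0003] rows>= 0.4464727392831469 0.06669924585960679
[-0.59114944 -0.61039245 -6.84760475]
t [ 0.0199 -0.0967 -0.0161] r [ 0.0009  0.0092 -0.0015] rows>= 0.47982336571926176 0.059040915419764056
```

View pics/w6.png

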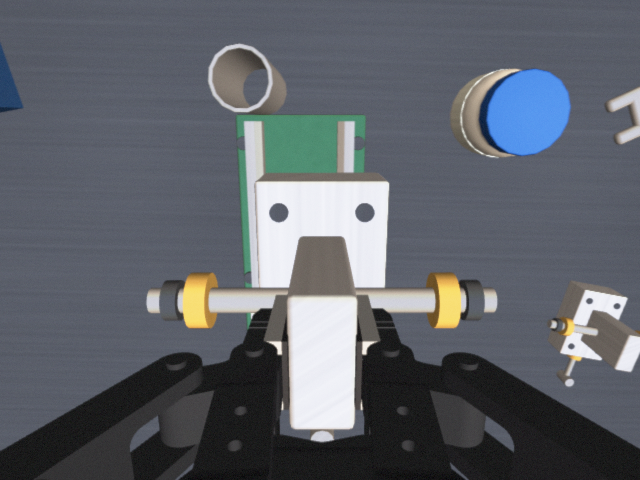

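servo_tool([
  {"tx":0.01,"ty":-0.05,"tz":0,"rx":0,"ry":0.005,"rz":0,"claw":1},
  {"tx":0.02,"ty":-0.093,"tz":0,"rx":0,"ry":0.01,"rz":0,"claw":1},
  {"tx":0.02,"ty":-0.093,"tz":0,"rx":0,"ry":0.01,"rz":0,"claw":1},
  {"tx":0.02,"ty":-0.093,"tz":0,"rx":0,"ry":0.01,"rz":0,"claw":1},
  {"tx":0.02,"ty":-0.093,"tz":0,"rx":0,"ry":0.01,"rz":0,"claw":1},
])

```text
time: 7.53
eef_pos: [0.6767, 0.1565, 0.226]
orientation: [[1.0, 0.021, 0.007], [0.021, -1.0, 0.0], [0.007, 0.0, -1.0]]
wrist_force: [0.1, 0.7, -7.1]
width: 0.0193
```

Run:
```python
from h import *
for i in range(1):
    plan([.675,.158,.225],-88.64)
shot("wrist","w7")
plan([.675,.158,.225],-88.64)
shot("wrist","w8")
shot("top","t8")
plan([.675,.158,.225],-88.64)
m,a=load("w8")
cv2.imwrite("pics/crop5.png",cv2.resize(a[100:340,200:420],None,fx=2.5,fy=2.5,interpolation=cv2.INTER_CUBIC))
```

```text
t [-0.0084 -0.0076  0.0048] r [ 0.0001 -0.0088 -0.0039] rows>= 0.059041844882930794 0.0606593973347391
t [-0.0085 -0.0077  0.005 ] r [-0.0001 -0.009  -0.0041] rows>= 0.060193421642685804 0.061907368544625044
t [-0.0085 -0.0074  0.0048] r [-0.0003 -0.0089 -0.0042] rows>= 0.05894316667794116 0.06182856221513309
```

View pics/crop5.png

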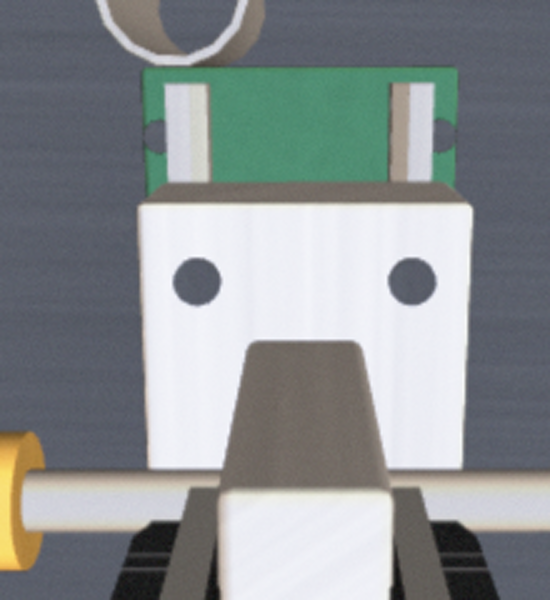

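View pics/t8.png

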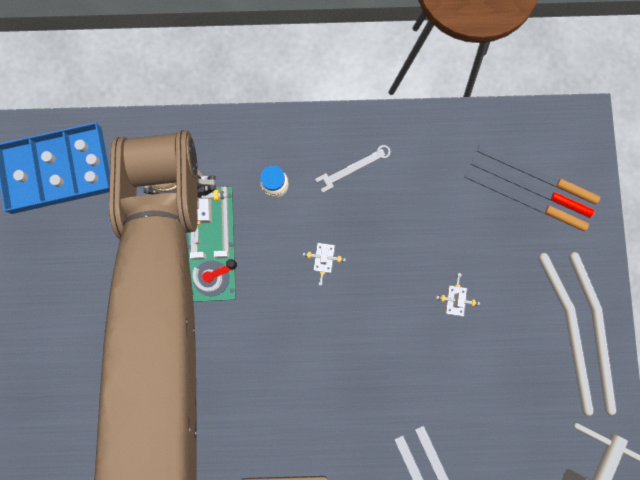

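Run:
```python
from h import *
m,a=load("w8");s=get_state();R=np.array(s["orientation"]);e=np.array(s["eef_pos"])
f=lambda x,y:(200+x/2.5,100+y/2.5)
for n,x,y,z in [("blkL",139,207,.194),("blkR",472,205,.194),("blkLf",149,466,.194),("blkRf",463,466,.194),("plL",142,68,.012),("plR",457,68,.012),("plL2",145,190,.012),("plR2",455,180,.012),("railLo",165,85,.031),("railRo",433,85,.031),("railLo2",167,180,.031),("railRo2",432,180,.031),("railLi",210,85,.031),("railRi",391,85,.031),("postL",219,490,.261),("postR",391,490,.261)]:
    p=onz(m,*f(x,y),z);print(n,p.round(4),"tool y",round((R.T@(p-e))[1]*1000,1))
```

```text
blkL [0.7208 0.1845 0.194 ] tool y -27.0
blkR [0.7223 0.1296 0.194 ] tool y 27.9
blkLf [0.6753 0.1836 0.194 ] tool y -27.1
blkRf [0.6765 0.1283 0.194 ] tool y 28.2
plL [0.7427 0.2105 0.012 ] tool y -52.5
plR [0.7448 0.1081 0.012 ] tool y 49.9
plL2 [0.7033 0.2102 0.012 ] tool y -53.1
plR2 [0.7088 0.1066 0.012 ] tool y 50.6
railLo [0.7378 0.2007 0.031 ] tool y -42.8
railRo [0.7395 0.1178 0.031 ] tool y 40.0
railLo2 [0.7087 0.2004 0.031 ] tool y -43.2
railRo2 [0.7105 0.1166 0.031 ] tool y 40.7
railLi [0.7381 0.1868 0.031 ] tool y -28.9
railRi [0.7393 0.1308 0.031 ] tool y 27.1
postL [0.6987 0.1661 0.261 ] tool y -9.1
postR [0.6991 0.1473 0.261 ] tool y 9.7
```

servo_tool([
  {"tx":-0.004,"ty":-0.008,"tz":0.08,"rx":0,"ry":-0.009,"rz":-0.003,"claw":1},
  {"tx":-0.008,"ty":-0.008,"tz":0.2,"rx":0,"ry":-0.009,"rz":-0.003,"claw":1},
  {"tx":-0.008,"ty":-0.008,"tz":0.33,"rx":0,"ry":-0.009,"rz":-0.003,"claw":1},
  {"tx":-0.008,"ty":-0.008,"tz":0.45,"rx":0,"ry":-0.009,"rz":-0.003,"claw":1},
  {"tx":-0.008,"ty":-0.008,"tz":0.53,"rx":0,"ry":-0.009,"rz":-0.003,"claw":1},
  {"tx":-0.008,"ty":-0.008,"tz":0.58,"rx":0,"ry":-0.009,"rz":-0.003,"claw":1},
  {"tx":-0.008,"ty":-0.008,"tz":0.58,"rx":0,"ry":-0.009,"rz":-0.003,"claw":1},
  {"tx":-0.008,"ty":-0.008,"tz":0.58,"rx":0,"ry":-0.009,"rz":-0.003,"claw":1},
  {"tx":-0.008,"ty":-0.008,"tz":0.58,"rx":0,"ry":-0.009,"rz":-0.003,"claw":1},
])

```text
time: 8.43
eef_pos: [0.6772, 0.1588, 0.1116]
orientation: [[1.0, 0.023, 0.003], [0.023, -1.0, 0.001], [0.003, -0.001, -1.0]]
wrist_force: [0.2, -0.3, -6.6]
width: 0.0194
```

Run:
```python
from h import *
shot("wrist","w9")
shot("side","s9")
plan([.675,.158,.078],-88.64)
m,a=load("w9")
m2,b=load("s9")
c=np.zeros((600,800,3),np.uint8)
x=cv2.resize(a[100:340,200:420],None,fx=2,fy=2,interpolation=cv2.INTER_CUBIC);c[:480,:440]=x
x=cv2.resize(b[150:300,180:300],None,fx=3,fy=3,interpolation=cv2.INTER_CUBIC);c[:450,440:]=x
cv2.imwrite("pics/crop6.png",c)
```

```text
t [-0.0127  0.0041  0.1716] r [-0.0009 -0.0052 -0.0005] rows>= 0.8252744674261603 0.03316449348460118
```

View pics/crop6.png

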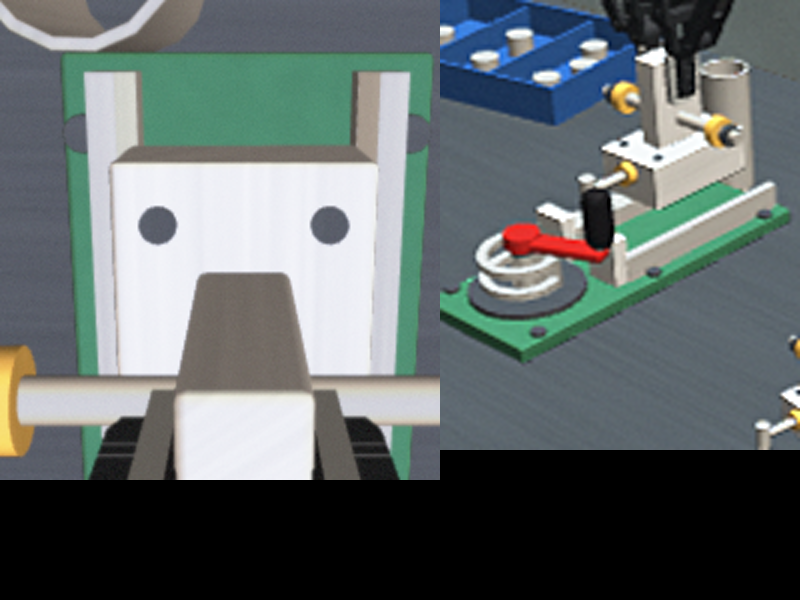

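Run:
```python
from h import *
m,a=load("w9");s=get_state();R=np.array(s["orientation"]);e=np.array(s["eef_pos"]);print(e)
f=lambda x,y:(200+x/2,100+y/2)
for n,x,y,z in [("blkL",111,163,.08),("blkR",378,163,.08),("blkLf",119,375,.08),("blkRf",369,375,.08),("plL",62,55,.012),("plR",433,55,.012),("plL2",74,300,.012),("plR2",419,300,.012),("railLo",84,73,.031),("railRo",410,73,.031),("railLo2",95,300,.031),("railRo2",397,300,.031),("postL",175,393,.147),("postR",314,393,.147)]:
    p=onz(m,*f(x,y),z);print(n,p.round(4),"tool",((R.T@(p-e))[:2]*1000).round(1))
```

```text
[0.67737242 0.15885753 0.11232136]
blkL [0.7216 0.1869 0.08  ] tool [ 44.8 -27. ]
blkR [0.723  0.1321 0.08  ] tool [44.8 27.8]
blkLf [0.6752 0.186  0.08  ] tool [ -1.7 -27.1]
blkRf [0.6765 0.131  0.08  ] tool [-1.6 27.8]
plL [0.7423 0.2103 0.012 ] tool [ 65.7 -49.9]
plR [0.7447 0.108  0.012 ] tool [65.7 52.5]
plL2 [0.6718 0.2091 0.012 ] tool [ -4.8 -50.3]
plR2 [0.6743 0.1063 0.012 ] tool [-4.7 52.6]
railLo [0.7381 0.2009 0.031 ] tool [ 61.4 -40.6]
railRo [0.7401 0.1176 0.031 ] tool [61.4 42.8]
railLo2 [0.6777 0.1995 0.031 ] tool [  0.9 -40.6]
railRo2 [0.6797 0.1166 0.031 ] tool [ 1.  42.4]
postL [0.6993 0.1684 0.147 ] tool [22.3 -9.1]
postR [0.6997 0.1495 0.147 ] tool [22.3  9.8]
```

servo_tool([
  {"tx":0,"ty":0.003,"tz":0.02,"rx":0,"ry":-0.004,"rz":0,"claw":1},
  {"tx":0,"ty":0.003,"tz":0.04,"rx":0,"ry":-0.004,"rz":0,"claw":1},
  {"tx":0,"ty":0.003,"tz":0.06,"rx":0,"ry":-0.004,"rz":0,"claw":1},
  {"tx":0,"ty":0.003,"tz":0.08,"rx":0,"ry":-0.004,"rz":0,"claw":1},
  {"tx":0,"ty":0.003,"tz":0.1,"rx":0,"ry":-0.004,"rz":0,"claw":1},
  {"tx":0,"ty":0.003,"tz":0.12,"rx":0,"ry":-0.004,"rz":0,"claw":1},
  {"tx":0,"ty":0.003,"tz":0.14,"rx":0,"ry":-0.004,"rz":0,"claw":1},
  {"tx":0,"ty":0.003,"tz":0.155,"rx":0,"ry":-0.004,"rz":0,"claw":1},
  {"tx":0,"ty":0.003,"tz":0.155,"rx":0,"ry":-0.004,"rz":0,"claw":1},
])

```text
time: 9.28
eef_pos: [0.6759, 0.1582, 0.0786]
orientation: [[1.0, 0.023, -0.004], [0.023, -1.0, 0.0], [-0.004, -0.0, -1.0]]
wrist_force: [0.0, -0.3, -7.1]
width: 0.0193
```

Run:
```python
from h import *
plan([.675,.158,.078],-88.64)
```

```text
t [-0.0044  0.0007  0.003 ] r [-0.0006  0.0046 -0.0004] rows>= 0.025509058460306926 0.028993049137218417
```

servo_tool([
  {"tx":0,"ty":0,"tz":0.004,"rx":0,"ry":0.003,"rz":0,"claw":1},
  {"tx":0,"ty":0,"tz":0.008,"rx":0,"ry":0.003,"rz":0,"claw":1},
  {"tx":0,"ty":0,"tz":0.008,"rx":0,"ry":0.003,"rz":0,"claw":1},
])

```text
time: 9.53
eef_pos: [0.6763, 0.1582, 0.078]
orientation: [[1.0, 0.023, -0.0], [0.023, -1.0, 0.0], [-0.0, -0.0, -1.0]]
wrist_force: [-0.4, -0.9, -5.4]
width: 0.0195
```

servo_tool([
  {"tx":0,"ty":0,"tz":0.003,"rx":0,"ry":0,"rz":0,"claw":1},
  {"tx":0,"ty":0,"tz":0.003,"rx":0,"ry":0,"rz":0,"claw":1},
  {"tx":0,"ty":0,"tz":0.003,"rx":0,"ry":0,"rz":0,"claw":1},
])

```text
time: 9.78
eef_pos: [0.6763, 0.1582, 0.078]
orientation: [[1.0, 0.023, 0.0], [0.023, -1.0, 0.0], [0.0, -0.0, -1.0]]
wrist_force: [-1.5, 0.1, 1.3]
width: 0.0195
```

servo_tool([
  {"tx":-0.01,"ty":0,"tz":0,"rx":0,"ry":0,"rz":0,"claw":1},
  {"tx":-0.025,"ty":0,"tz":0,"rx":0,"ry":0,"rz":0,"claw":1},
  {"tx":-0.04,"ty":0,"tz":0,"rx":0,"ry":0,"rz":0,"claw":1},
  {"tx":-0.055,"ty":0,"tz":0,"rx":0,"ry":0,"rz":0,"claw":1},
  {"tx":-0.07,"ty":0,"tz":0,"rx":0,"ry":0,"rz":0,"claw":1},
  {"tx":-0.085,"ty":0,"tz":0,"rx":0,"ry":0,"rz":0,"claw":1},
  {"tx":-0.1,"ty":0,"tz":0,"rx":0,"ry":0,"rz":0,"claw":1},
  {"tx":-0.115,"ty":0,"tz":0,"rx":0,"ry":0,"rz":0,"claw":1},
  {"tx":-0.125,"ty":0,"tz":0,"rx":0,"ry":0,"rz":0,"claw":1},
  {"tx":-0.135,"ty":0,"tz":0,"rx":0,"ry":0,"rz":0,"claw":1},
  {"tx":-0.135,"ty":0,"tz":0,"rx":0,"ry":0,"rz":0,"claw":1},
])

```text
time: 10.7
eef_pos: [0.6495, 0.1576, 0.078]
orientation: [[1.0, 0.023, 0.001], [0.023, -1.0, 0.001], [0.001, -0.001, -1.0]]
wrist_force: [3.1, 0.4, 6.1]
width: 0.0194
```

servo_tool([
  {"tx":-0.005,"ty":0,"tz":-0.002,"rx":0,"ry":0,"rz":0,"claw":1},
  {"tx":-0.01,"ty":0,"tz":-0.003,"rx":0,"ry":0,"rz":0,"claw":1},
  {"tx":-0.015,"ty":0,"tz":-0.003,"rx":0,"ry":0,"rz":0,"claw":1},
  {"tx":-0.02,"ty":0,"tz":-0.003,"rx":0,"ry":0,"rz":0,"claw":1},
])

```text
time: 11.03
eef_pos: [0.6454, 0.1574, 0.078]
orientation: [[1.0, 0.023, 0.001], [0.023, -1.0, 0.001], [0.001, -0.001, -1.0]]
wrist_force: [3.4, -0.4, 5.9]
width: 0.0193
```

Run:
```python
from h import *
shot("wrist","w10");shot("side","s10");shot("top","t10")
print(get_state()["wrist_force"],get_state()["eef_pos"])
m2,b=load("s10")
cv2.imwrite("pics/crop7.png",cv2.resize(b[160:280,170:310],None,fx=5,fy=5,interpolation=cv2.INTER_CUBIC))
```

```text
[3.34405302 0.91081225 5.8826405 ] [0.64525992 0.15747223 0.07799956]
```

View pics/crop7.png

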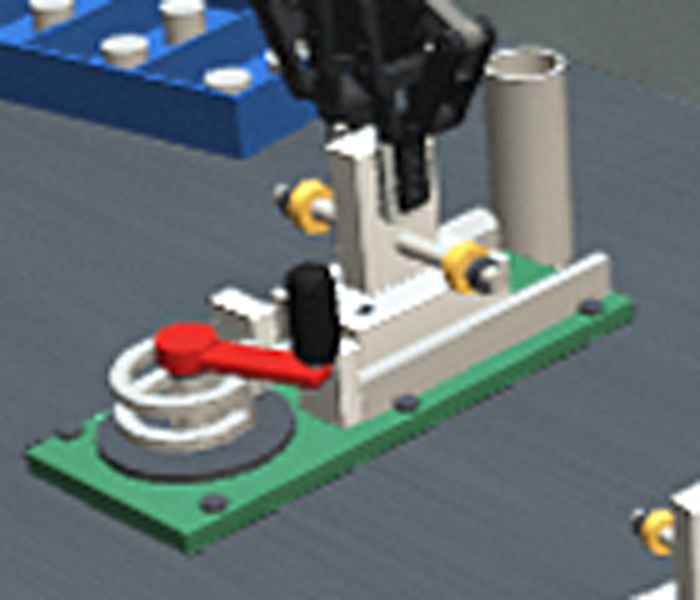

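servo_tool([
  {"tx":-0.005,"ty":0,"tz":0,"rx":0,"ry":0,"rz":0,"claw":1},
  {"tx":-0.01,"ty":0,"tz":0,"rx":0,"ry":0,"rz":0,"claw":1},
])

```text
time: 11.35
eef_pos: [0.6435, 0.1574, 0.078]
orientation: [[1.0, 0.023, 0.001], [0.023, -1.0, 0.001], [0.001, -0.001, -1.0]]
wrist_force: [3.8, 0.7, 6.1]
width: 0.0194
```

servo_tool([
  {"tx":-0.004,"ty":0,"tz":0,"rx":0,"ry":0,"rz":0,"claw":1},
  {"tx":-0.004,"ty":0,"tz":0,"rx":0,"ry":0,"rz":0,"claw":1},
])

```text
time: 11.52
eef_pos: [0.6425, 0.1574, 0.078]
orientation: [[1.0, 0.023, 0.001], [0.023, -1.0, 0.001], [0.001, -0.001, -1.0]]
wrist_force: [3.8, -0.1, 4.9]
width: 0.0194
```

servo_tool([
  {"tx":-0.004,"ty":0,"tz":0,"rx":0,"ry":0,"rz":0,"claw":1},
  {"tx":-0.004,"ty":0,"tz":0,"rx":0,"ry":0,"rz":0,"claw":1},
])

```text
time: 11.68
eef_pos: [0.6418, 0.1573, 0.078]
orientation: [[1.0, 0.023, 0.001], [0.023, -1.0, 0.001], [0.001, -0.001, -1.0]]
wrist_force: [2.6, 0.1, 5.9]
width: 0.0193
```

servo_tool([
  {"tx":-0.004,"ty":0,"tz":0,"rx":0,"ry":0,"rz":0,"claw":1},
  {"tx":-0.004,"ty":0,"tz":0,"rx":0,"ry":0,"rz":0,"claw":1},
])

```text
time: 11.85
eef_pos: [0.641, 0.1573, 0.078]
orientation: [[1.0, 0.023, 0.001], [0.023, -1.0, 0.001], [0.001, -0.001, -1.0]]
wrist_force: [4.4, -0.0, 6.3]
width: 0.0194
```

servo_tool([
  {"tx":-0.004,"ty":0,"tz":0,"rx":0,"ry":0,"rz":0,"claw":1},
  {"tx":-0.004,"ty":0,"tz":0,"rx":0,"ry":0,"rz":0,"claw":1},
])

```text
time: 12.02
eef_pos: [0.6402, 0.1573, 0.078]
orientation: [[1.0, 0.023, 0.001], [0.023, -1.0, 0.001], [0.001, -0.001, -1.0]]
wrist_force: [4.5, 0.6, 5.7]
width: 0.019
```

servo_tool([
  {"tx":-0.003,"ty":0,"tz":0,"rx":0,"ry":0,"rz":0,"claw":1},
  {"tx":-0.003,"ty":0,"tz":0,"rx":0,"ry":0,"rz":0,"claw":1},
])

```text
time: 12.18
eef_pos: [0.6396, 0.1573, 0.078]
orientation: [[1.0, 0.023, 0.001], [0.023, -1.0, 0.001], [0.001, -0.001, -1.0]]
wrist_force: [4.7, -0.1, 5.7]
width: 0.0195
```

servo_tool([
  {"tx":-0.003,"ty":0,"tz":0,"rx":0,"ry":0,"rz":0,"claw":1},
  {"tx":-0.003,"ty":0,"tz":0,"rx":0,"ry":0,"rz":0,"claw":1},
])

```text
time: 12.35
eef_pos: [0.6391, 0.1573, 0.078]
orientation: [[1.0, 0.023, 0.001], [0.023, -1.0, 0.001], [0.001, -0.001, -1.0]]
wrist_force: [4.2, -0.6, 5.6]
width: 0.0192
```

servo_tool([
  {"tx":-0.003,"ty":0,"tz":0,"rx":0,"ry":0,"rz":0,"claw":1},
  {"tx":-0.003,"ty":0,"tz":0,"rx":0,"ry":0,"rz":0,"claw":1},
])

```text
time: 12.52
eef_pos: [0.6389, 0.1573, 0.0781]
orientation: [[1.0, 0.023, 0.002], [0.023, -1.0, 0.001], [0.002, -0.001, -1.0]]
wrist_force: [5.9, -0.2, 5.1]
width: 0.0191
```

servo_tool([
  {"tx":-0.003,"ty":0,"tz":0,"rx":0,"ry":0,"rz":0,"claw":1},
  {"tx":-0.003,"ty":0,"tz":0,"rx":0,"ry":0,"rz":0,"claw":1},
])

```text
time: 12.68
eef_pos: [0.6388, 0.1572, 0.0782]
orientation: [[1.0, 0.023, 0.004], [0.023, -1.0, 0.001], [0.004, -0.001, -1.0]]
wrist_force: [6.4, 0.4, 4.9]
width: 0.0193
```

servo_tool([
  {"tx":0.003,"ty":0,"tz":-0.002,"rx":0,"ry":0,"rz":0,"claw":1},
  {"tx":0.003,"ty":0,"tz":-0.004,"rx":0,"ry":0,"rz":0,"claw":1},
  {"tx":0.003,"ty":0,"tz":-0.004,"rx":0,"ry":0,"rz":0,"claw":0},
  {"tx":0.003,"ty":0,"tz":-0.004,"rx":0,"ry":0,"rz":0,"claw":-1},
  {"tx":0.003,"ty":0,"tz":-0.004,"rx":0,"ry":0,"rz":0,"claw":-1},
  {"tx":0.003,"ty":0,"tz":-0.004,"rx":0,"ry":0,"rz":0,"claw":-1},
  {"tx":0.003,"ty":0,"tz":-0.004,"rx":0,"ry":0,"rz":0,"claw":-1},
])

```text
time: 13.27
eef_pos: [0.6368, 0.1572, 0.077]
orientation: [[1.0, 0.023, -0.004], [0.023, -1.0, 0.0], [-0.004, -0.0, -1.0]]
wrist_force: [-0.6, 0.4, 0.1]
width: 0.0782
```

Run:
```python
from h import *
shot("wrist","w11");shot("side","s11")
s=get_state();print(s["wrist_force"],s["eef_pos"],s["width"])
m,a=load("w11");m2,b=load("s11")
c=np.zeros((600,800,3),np.uint8)
x=cv2.resize(a[100:440,140:500],(360,340));c[:340,:360]=x
x=cv2.resize(b[160:280,170:310],None,fx=3,fy=3,interpolation=cv2.INTER_CUBIC);c[:360,370:790]=x
cv2.imwrite("pics/crop8.png",c)
```

```text
[-0.06135814 -0.11167932 -0.1155077 ] [0.6373508  0.15726695 0.0776174 ] 0.08533023091843558
```

View pics/crop8.png

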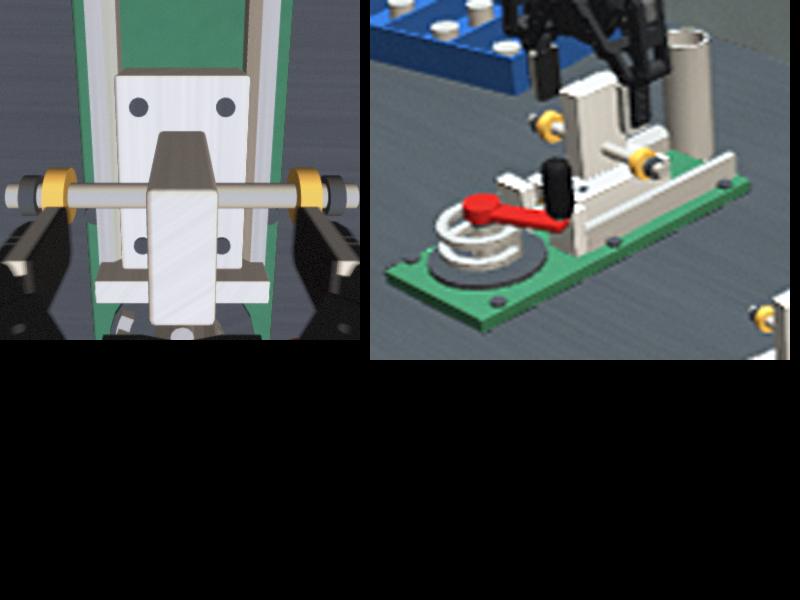

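servo_tool([
  {"tx":0,"ty":0,"tz":-0.1,"rx":0,"ry":0,"rz":0,"claw":-1},
  {"tx":0,"ty":0,"tz":-0.25,"rx":0,"ry":0,"rz":0,"claw":-1},
  {"tx":0,"ty":0,"tz":-0.42,"rx":0,"ry":0,"rz":0,"claw":-1},
  {"tx":-0.13,"ty":0.1,"tz":-0.6,"rx":0,"ry":0,"rz":0,"claw":-1},
  {"tx":-0.27,"ty":0.2,"tz":-0.6,"rx":0,"ry":0,"rz":0,"claw":-1},
  {"tx":-0.4,"ty":0.29,"tz":-0.6,"rx":0,"ry":0,"rz":0,"claw":-1},
  {"tx":-0.4,"ty":0.29,"tz":-0.6,"rx":0,"ry":0,"rz":0,"claw":-1},
  {"tx":-0.4,"ty":0.29,"tz":-0.6,"rx":0,"ry":0,"rz":0,"claw":-1},
])

```text
time: 14.03
eef_pos: [0.5582, 0.0967, 0.1982]
orientation: [[1.0, 0.022, -0.001], [0.022, -1.0, 0.001], [-0.001, -0.001, -1.0]]
wrist_force: [0.1, -0.1, 0.2]
width: 0.0853
```

Run:
```python
from h import *
shot("wrist","w12");plan([.555,.098,.067],-88.64)
s=get_state();print(s["wrist_force"],s["eef_pos"],s["width"])
```

```text
t [-0.021  -0.0041  0.657 ] r [-0.0009  0.0003 -0.0014] rows>= 3.1526498004574934 0.010606747691032392
[-0.3165044   0.02659005 -0.37466059] [0.55924336 0.0971793  0.19839443] 0.08547116351643119
```

View pics/w12.png

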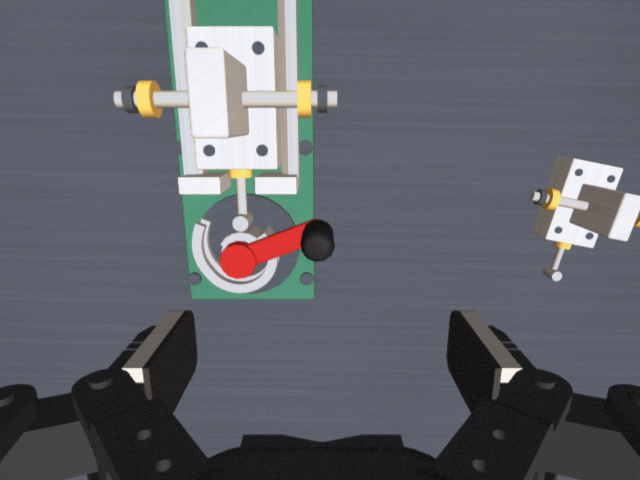

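Run:
```python
from h import *
m,a=load("w12")
cv2.imwrite("pics/crop9.png",cv2.resize(a[150:305,170:345],None,fx=4,fy=4,interpolation=cv2.INTER_CUBIC))
```

```text
(no output)
```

View pics/crop9.png

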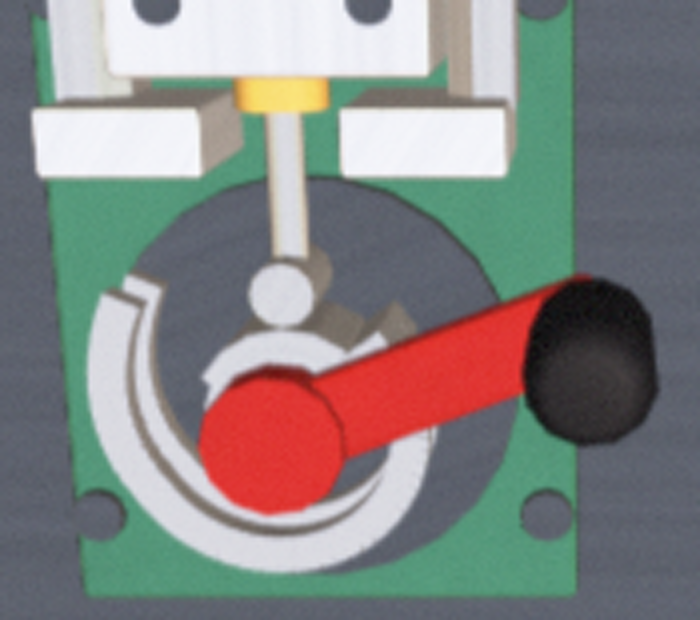

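Run:
```python
from h import *
m,a=load("w12")
f=lambda x,y:(170+x/4,150+y/4)
kn=onz(m,*f(592,381),.101);hub=onz(m,*f(271,441),.059)
dl=onz(m,*f(92,390),.018);dr=onz(m,*f(517,370),.018);dt=onz(m,*f(315,178),.018)
print("knob",kn,"hub",hub,"disc",dl,dr,dt)
pl=onz(m,*f(580,595),.012);print("plate corner",pl, onz(m,*f(85,597),.012))
for p,z in [((592-65,381),.101),((592+65,381),.101)]: print(onz(m,*f(*p),z))
x=np.array([-np.cos(np.radians(1.36)),-np.sin(np.radians(1.36))]);y=np.array([-x[1],x[0]])
r=(kn-hub)[:2];print(np.linalg.norm(r),np.arctan2(r@x,r@y))
print("bolt head",onz(m,*f(281,295),.045)-hub)
plan(np.array([kn[0],kn[1],.067]),-88.64)
```

```text
knob [0.55725244 0.09878147 0.101     ] hub [0.53306777 0.15477358 0.059     ] disc [0.52940419 0.19824537 0.018     ] [0.53543306 0.1139403  0.018     ] [0.57276512 0.15295578 0.018     ]
plate corner [0.48516405 0.10066447 0.012     ] [0.48235146 0.20429171 0.012     ]
[0.55703615 0.10834156 0.101     ]
[0.55746871 0.08922224 0.101     ]
0.06099192075352519 -0.3839892660797645
bolt head [ 0.0229114   0.00017465 -0.014     ]
t [-0.0096 -0.0078  0.657 ] r [-0.0009  0.0003 -0.0014] rows>= 3.151541550877808 0.010606747691032392
```

servo_tool([
  {"tx":-0.01,"ty":-0.008,"tz":0.12,"rx":0,"ry":0,"rz":0,"claw":-1},
  {"tx":-0.01,"ty":-0.008,"tz":0.28,"rx":0,"ry":0,"rz":0,"claw":-1},
  {"tx":-0.01,"ty":-0.008,"tz":0.43,"rx":0,"ry":0,"rz":0,"claw":-1},
  {"tx":-0.01,"ty":-0.008,"tz":0.48,"rx":0,"ry":0,"rz":0,"claw":-1},
  {"tx":-0.01,"ty":-0.008,"tz":0.48,"rx":0,"ry":0,"rz":0,"claw":-1},
  {"tx":-0.01,"ty":-0.008,"tz":0.48,"rx":0,"ry":0,"rz":0,"claw":-1},
])

```text
time: 14.58
eef_pos: [0.558, 0.0993, 0.1023]
orientation: [[1.0, 0.024, -0.001], [0.024, -1.0, 0.001], [-0.001, -0.001, -1.0]]
wrist_force: [-0.9, -0.4, -0.3]
width: 0.0852
```

Run:
```python
from h import *
shot("wrist","w13");plan([.557,.0988,.067],-88.64)
s=get_state();print(s["wrist_force"],s["eef_pos"],s["width"])
```

```text
t [-0.0097  0.0018  0.1832] r [-0.0006 -0.0019 -0.    ] rows>= 0.8797752220111402 0.012799889225830374
[0.57738918 0.15127006 0.60278598] [0.55888306 0.09919289 0.10363616] 0.08547190123000853
```

View pics/w13.png

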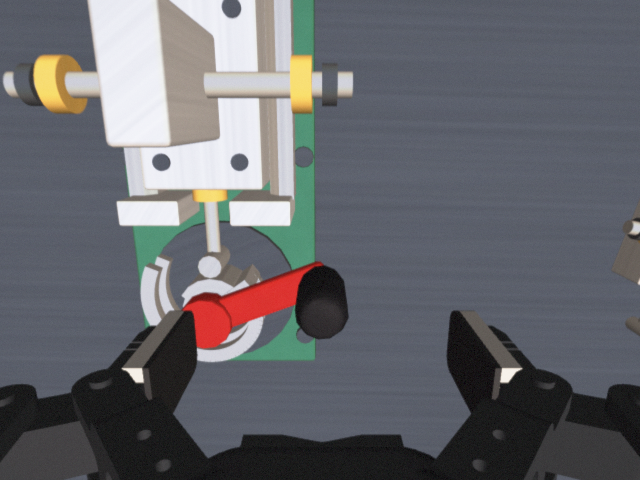

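servo_tool([
  {"tx":-0.008,"ty":0.002,"tz":0.08,"rx":0,"ry":0,"rz":0,"claw":-1},
  {"tx":-0.008,"ty":0.002,"tz":0.15,"rx":0,"ry":0,"rz":0,"claw":-1},
  {"tx":-0.008,"ty":0.002,"tz":0.18,"rx":0,"ry":0,"rz":0,"claw":-1},
  {"tx":-0.008,"ty":0.002,"tz":0.18,"rx":0,"ry":0,"rz":0,"claw":-1},
  {"tx":-0.008,"ty":0.002,"tz":0.18,"rx":0,"ry":0,"rz":0,"claw":0},
  {"tx":-0.008,"ty":0.002,"tz":0.18,"rx":0,"ry":0,"rz":0,"claw":0.3},
  {"tx":-0.008,"ty":0.002,"tz":0.18,"rx":0,"ry":0,"rz":0,"claw":0.3},
], force=25)

```text
time: 15.22
eef_pos: [0.5567, 0.0985, 0.0676]
orientation: [[1.0, 0.023, 0.002], [0.023, -1.0, 0.0], [0.002, -0.0, -1.0]]
wrist_force: [0.8, 0.6, 0.6]
width: 0.0518
```

Run:
```python
from h import *
shot("wrist","w14");plan([.557,.0988,.067],-88.64)
s=get_state();print(s["wrist_force"],s["eef_pos"],s["width"])
```

```text
t [ 0.0025 -0.0012  0.0019] r [-0.0005 -0.0016 -0.0004] rows>= 0.015854633816114305 0.011025836522363488
[ 0.49154813 -0.11992274  0.04345376] [0.5565136  0.09855364 0.06737394] 0.04375091731645963
```

View pics/w14.png

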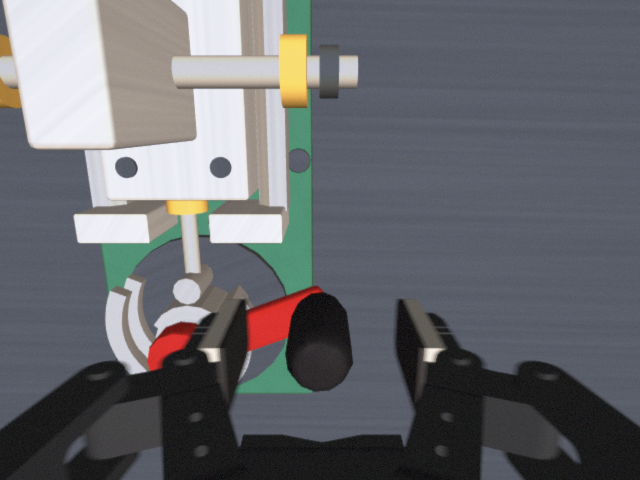

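Run:
```python
from h import *
m,a=load("w14")
print(onz(m,319,366,.101), onz(m,319,391,.101),onz(m,320,315,.0615))
```

```text
[0.55652491 0.09911437 0.101     ] [0.54816661 0.09892936 0.101     ] [0.55413406 0.09894185 0.0615    ]
```

servo_tool([
  {"tx":0,"ty":0,"tz":0,"rx":0,"ry":0,"rz":0,"claw":0.6},
  {"tx":0,"ty":0,"tz":0,"rx":0,"ry":0,"rz":0,"claw":1},
  {"tx":0,"ty":0,"tz":0,"rx":0,"ry":0,"rz":0,"claw":1},
  {"tx":0,"ty":0,"tz":0,"rx":0,"ry":0,"rz":0,"claw":1},
  {"tx":0,"ty":0,"tz":0,"rx":0,"ry":0,"rz":0,"claw":1},
], force=30)

```text
time: 15.68
eef_pos: [0.5558, 0.0991, 0.0668]
orientation: [[1.0, 0.023, -0.001], [0.023, -1.0, 0.001], [-0.001, -0.001, -1.0]]
wrist_force: [-1.3, 3.3, 4.9]
width: 0.0199
```

```bash
cat >> h.py <<'E'
def arc(c0,cs):
    for c in cs: print('{"tx": %.3f, "ty": %.3f, "tz": 0, "rx": 0, "ry": 0, "rz": 0, "claw": 1}'%(-.3*(np.sin(c)-np.sin(c0)),.3*(np.cos(c)-np.cos(c0))),end=', ')
    print()
C=np.array([.533,.1547]);XJ=np.array([-.9997,-.0237]);YJ=np.array([.0237,-.9997])
def cam():
    s=get_state();r=np.array(s["eef_pos"])[:2]-C;F=np.array(s["wrist_force"]);c=np.arctan2(r@XJ,r@YJ)%(2*np.pi)
    if c>5: c-=2*np.pi
    t=np.cos(c)*XJ-np.sin(c)*YJ;n=r/np.linalg.norm(r)
    print("t",round(s["time"],2),"cam",round(c,3),"r",np.linalg.norm(r).round(4),"resist",round(-F[:2]@t,2),"radial",round(F[:2]@n,2),"fz",F[2].round(1),"z",round(s["eef_pos"][2],4))
E
python3 - <<'E'
from h import *
cam()
arc(-.366,[-.3,-.2,-.1,0,.1,.2,.3,.4])
E
```

```text
t 15.68 cam -0.366 r 0.0601 resist 0.07 radial -3.54 fz 4.9 z 0.0668
{"tx": -0.019, "ty": 0.006, "tz": 0, "rx": 0, "ry": 0, "rz": 0, "claw": 1}, {"tx": -0.048, "ty": 0.014, "tz": 0, "rx": 0, "ry": 0, "rz": 0, "claw": 1}, {"tx": -0.077, "ty": 0.018, "tz": 0, "rx": 0, "ry": 0, "rz": 0, "claw": 1}, {"tx": -0.107, "ty": 0.020, "tz": 0, "rx": 0, "ry": 0, "rz": 0, "claw": 1}, {"tx": -0.137, "ty": 0.018, "tz": 0, "rx": 0, "ry": 0, "rz": 0, "claw": 1}, {"tx": -0.167, "ty": 0.014, "tz": 0, "rx": 0, "ry": 0, "rz": 0, "claw": 1}, {"tx": -0.196, "ty": 0.006, "tz": 0, "rx": 0, "ry": 0, "rz": 0, "claw": 1}, {"tx": -0.224, "ty": -0.004, "tz": 0, "rx": 0, "ry": 0, "rz": 0, "claw": 1},
```

servo_tool([
  {"tx":-0.019,"ty":0.006,"tz":-0.003,"rx":0,"ry":0,"rz":0,"claw":1},
  {"tx":-0.048,"ty":0.013,"tz":-0.003,"rx":0,"ry":0,"rz":0,"claw":1},
  {"tx":-0.077,"ty":0.017,"tz":-0.003,"rx":0,"ry":0,"rz":0,"claw":1},
  {"tx":-0.107,"ty":0.019,"tz":-0.003,"rx":0,"ry":0,"rz":0,"claw":1},
  {"tx":-0.137,"ty":0.017,"tz":-0.003,"rx":0,"ry":0,"rz":0,"claw":1},
  {"tx":-0.167,"ty":0.013,"tz":-0.003,"rx":0,"ry":0,"rz":0,"claw":1},
  {"tx":-0.196,"ty":0.005,"tz":-0.003,"rx":0,"ry":0,"rz":0,"claw":1},
  {"tx":-0.224,"ty":-0.005,"tz":-0.003,"rx":0,"ry":0,"rz":0,"claw":1},
])

```text
time: 16.35
eef_pos: [0.5119, 0.0985, 0.0669]
orientation: [[1.0, 0.023, 0.004], [0.023, -1.0, 0.001], [0.004, -0.001, -1.0]]
wrist_force: [4.4, 4.5, -1.1]
width: 0.02
```

Run:
```python
from h import *
cam()
arc(.4,[.5,.6,.7,.8,.9,1.0,1.1])
```

```text
t 16.35 cam 0.384 r 0.06 resist 2.53 radial -5.81 fz -1.1 z 0.0669
{"tx": -0.027, "ty": -0.013, "tz": 0, "rx": 0, "ry": 0, "rz": 0, "claw": 1}, {"tx": -0.053, "ty": -0.029, "tz": 0, "rx": 0, "ry": 0, "rz": 0, "claw": 1}, {"tx": -0.076, "ty": -0.047, "tz": 0, "rx": 0, "ry": 0, "rz": 0, "claw": 1}, {"tx": -0.098, "ty": -0.067, "tz": 0, "rx": 0, "ry": 0, "rz": 0, "claw": 1}, {"tx": -0.118, "ty": -0.090, "tz": 0, "rx": 0, "ry": 0, "rz": 0, "claw": 1}, {"tx": -0.136, "ty": -0.114, "tz": 0, "rx": 0, "ry": 0, "rz": 0, "claw": 1}, {"tx": -0.151, "ty": -0.140, "tz": 0, "rx": 0, "ry": 0, "rz": 0, "claw": 1},
```

servo_tool([
  {"tx":-0.026,"ty":-0.015,"tz":0,"rx":0,"ry":0,"rz":0,"claw":1},
  {"tx":-0.052,"ty":-0.031,"tz":0,"rx":0,"ry":0,"rz":0,"claw":1},
  {"tx":-0.075,"ty":-0.049,"tz":0,"rx":0,"ry":0,"rz":0,"claw":1},
  {"tx":-0.097,"ty":-0.069,"tz":0,"rx":0,"ry":0,"rz":0,"claw":1},
  {"tx":-0.117,"ty":-0.092,"tz":0,"rx":0,"ry":0,"rz":0,"claw":1},
  {"tx":-0.135,"ty":-0.116,"tz":0,"rx":0,"ry":0,"rz":0,"claw":1},
  {"tx":-0.15,"ty":-0.142,"tz":0,"rx":0,"ry":0,"rz":0,"claw":1},
])

```text
time: 16.93
eef_pos: [0.4802, 0.1263, 0.0669]
orientation: [[1.0, 0.024, 0.0], [0.024, -1.0, -0.0], [0.0, 0.0, -1.0]]
wrist_force: [5.4, -0.7, -2.3]
width: 0.0203
```

Run:
```python
from h import *
cam()
arc(1.1,[1.18,1.26,1.34,1.42,1.5])
```

```text
t 16.93 cam 1.101 r 0.06 resist 3.21 radial -4.42 fz -2.3 z 0.0669
{"tx": -0.010, "ty": -0.022, "tz": 0, "rx": 0, "ry": 0, "rz": 0, "claw": 1}, {"tx": -0.018, "ty": -0.044, "tz": 0, "rx": 0, "ry": 0, "rz": 0, "claw": 1}, {"tx": -0.025, "ty": -0.067, "tz": 0, "rx": 0, "ry": 0, "rz": 0, "claw": 1}, {"tx": -0.029, "ty": -0.091, "tz": 0, "rx": 0, "ry": 0, "rz": 0, "claw": 1}, {"tx": -0.032, "ty": -0.115, "tz": 0, "rx": 0, "ry": 0, "rz": 0, "claw": 1},
```

servo_tool([
  {"tx":-0.008,"ty":-0.022,"tz":0,"rx":0,"ry":0,"rz":0,"claw":1},
  {"tx":-0.016,"ty":-0.045,"tz":0,"rx":0,"ry":0,"rz":0,"claw":1},
  {"tx":-0.023,"ty":-0.068,"tz":0,"rx":0,"ry":0,"rz":0,"claw":1},
  {"tx":-0.027,"ty":-0.091,"tz":0,"rx":0,"ry":0,"rz":0,"claw":1},
  {"tx":-0.03,"ty":-0.115,"tz":0,"rx":0,"ry":0,"rz":0,"claw":1},
])

```text
time: 17.35
eef_pos: [0.4733, 0.1491, 0.0669]
orientation: [[1.0, 0.024, -0.002], [0.024, -1.0, -0.001], [-0.002, 0.0, -1.0]]
wrist_force: [2.0, -3.9, 1.7]
width: 0.0201
```

Run:
```python
from h import *
cam()
arc(1.5,[1.56,1.62,1.68,1.74])
```

```text
t 17.35 cam 1.5 r 0.0599 resist 4.07 radial -1.65 fz 1.7 z 0.0669
{"tx": -0.001, "ty": -0.018, "tz": 0, "rx": 0, "ry": 0, "rz": 0, "claw": 1}, {"tx": -0.000, "ty": -0.036, "tz": 0, "rx": 0, "ry": 0, "rz": 0, "claw": 1}, {"tx": 0.001, "ty": -0.054, "tz": 0, "rx": 0, "ry": 0, "rz": 0, "claw": 1}, {"tx": 0.004, "ty": -0.072, "tz": 0, "rx": 0, "ry": 0, "rz": 0, "claw": 1},
```

servo_tool([
  {"tx":-0.001,"ty":-0.018,"tz":0,"rx":0,"ry":0,"rz":0,"claw":1},
  {"tx":0,"ty":-0.036,"tz":0,"rx":0,"ry":0,"rz":0,"claw":1},
  {"tx":0.001,"ty":-0.054,"tz":0,"rx":0,"ry":0,"rz":0,"claw":1},
  {"tx":0.004,"ty":-0.072,"tz":0,"rx":0,"ry":0,"rz":0,"claw":1},
])

```text
time: 17.68
eef_pos: [0.4737, 0.1637, 0.0669]
orientation: [[1.0, 0.023, -0.002], [0.023, -1.0, 0.0], [-0.002, -0.0, -1.0]]
wrist_force: [1.0, -3.8, 3.4]
width: 0.0203
```

Run:
```python
from h import *
cam()
arc(1.74,[1.79,1.84,1.89,1.94])
```

```text
t 17.68 cam 1.745 r 0.0599 resist 3.64 radial -1.6 fz 3.4 z 0.0669
{"tx": 0.003, "ty": -0.015, "tz": 0, "rx": 0, "ry": 0, "rz": 0, "claw": 1}, {"tx": 0.007, "ty": -0.029, "tz": 0, "rx": 0, "ry": 0, "rz": 0, "claw": 1}, {"tx": 0.011, "ty": -0.044, "tz": 0, "rx": 0, "ry": 0, "rz": 0, "claw": 1}, {"tx": 0.016, "ty": -0.058, "tz": 0, "rx": 0, "ry": 0, "rz": 0, "claw": 1},
```

servo_tool([
  {"tx":0.003,"ty":-0.015,"tz":0,"rx":0,"ry":0,"rz":0,"claw":1},
  {"tx":0.007,"ty":-0.029,"tz":0,"rx":0,"ry":0,"rz":0,"claw":1},
  {"tx":0.011,"ty":-0.044,"tz":0,"rx":0,"ry":0,"rz":0,"claw":1},
  {"tx":0.016,"ty":-0.058,"tz":0,"rx":0,"ry":0,"rz":0,"claw":1},
])

```text
time: 18.02
eef_pos: [0.4768, 0.1754, 0.0668]
orientation: [[1.0, 0.023, -0.002], [0.023, -1.0, 0.0], [-0.002, -0.0, -1.0]]
wrist_force: [-0.4, -3.0, 5.6]
width: 0.0205
```

Run:
```python
from h import *
cam()
arc(1.94,[1.99,2.04,2.09,2.14])
```

```text
t 18.02 cam 1.948 r 0.0599 resist 2.98 radial -0.69 fz 5.6 z 0.0668
{"tx": 0.006, "ty": -0.014, "tz": 0, "rx": 0, "ry": 0, "rz": 0, "claw": 1}, {"tx": 0.012, "ty": -0.027, "tz": 0, "rx": 0, "ry": 0, "rz": 0, "claw": 1}, {"tx": 0.019, "ty": -0.041, "tz": 0, "rx": 0, "ry": 0, "rz": 0, "claw": 1}, {"tx": 0.027, "ty": -0.053, "tz": 0, "rx": 0, "ry": 0, "rz": 0, "claw": 1},
```

servo_tool([
  {"tx":0.006,"ty":-0.014,"tz":-0.003,"rx":0,"ry":0,"rz":0,"claw":1},
  {"tx":0.012,"ty":-0.027,"tz":-0.003,"rx":0,"ry":0,"rz":0,"claw":1},
  {"tx":0.019,"ty":-0.041,"tz":-0.003,"rx":0,"ry":0,"rz":0,"claw":1},
  {"tx":0.027,"ty":-0.053,"tz":-0.003,"rx":0,"ry":0,"rz":0,"claw":1},
])

```text
time: 18.35
eef_pos: [0.4817, 0.1858, 0.0669]
orientation: [[1.0, 0.024, -0.003], [0.024, -1.0, -0.0], [-0.003, 0.0, -1.0]]
wrist_force: [-0.2, -5.3, 1.5]
width: 0.0203
```

Run:
```python
from h import *
cam()
arc(2.14,[2.19,2.24,2.29,2.34])
```

```text
t 18.35 cam 2.139 r 0.06 resist 4.6 radial -2.6 fz 1.5 z 0.0669
{"tx": 0.008, "ty": -0.012, "tz": 0, "rx": 0, "ry": 0, "rz": 0, "claw": 1}, {"tx": 0.017, "ty": -0.024, "tz": 0, "rx": 0, "ry": 0, "rz": 0, "claw": 1}, {"tx": 0.027, "ty": -0.036, "tz": 0, "rx": 0, "ry": 0, "rz": 0, "claw": 1}, {"tx": 0.037, "ty": -0.047, "tz": 0, "rx": 0, "ry": 0, "rz": 0, "claw": 1},
```

servo_tool([
  {"tx":0.008,"ty":-0.012,"tz":0,"rx":0,"ry":0,"rz":0,"claw":1},
  {"tx":0.017,"ty":-0.024,"tz":0,"rx":0,"ry":0,"rz":0,"claw":1},
  {"tx":0.027,"ty":-0.036,"tz":0,"rx":0,"ry":0,"rz":0,"claw":1},
  {"tx":0.037,"ty":-0.047,"tz":0,"rx":0,"ry":0,"rz":0,"claw":1},
])

```text
time: 18.68
eef_pos: [0.4887, 0.1952, 0.0669]
orientation: [[1.0, 0.024, -0.003], [0.024, -1.0, -0.001], [-0.003, 0.001, -1.0]]
wrist_force: [-1.9, -5.9, 2.1]
width: 0.0199
```

Run:
```python
from h import *
cam()
arc(2.34,[2.39,2.44,2.49,2.54])
```

```text
t 18.68 cam 2.335 r 0.0601 resist 5.61 radial -2.58 fz 2.1 z 0.0669
{"tx": 0.011, "ty": -0.011, "tz": 0, "rx": 0, "ry": 0, "rz": 0, "claw": 1}, {"tx": 0.022, "ty": -0.020, "tz": 0, "rx": 0, "ry": 0, "rz": 0, "claw": 1}, {"tx": 0.034, "ty": -0.030, "tz": 0, "rx": 0, "ry": 0, "rz": 0, "claw": 1}, {"tx": 0.046, "ty": -0.039, "tz": 0, "rx": 0, "ry": 0, "rz": 0, "claw": 1},
```

servo_tool([
  {"tx":0.011,"ty":-0.011,"tz":0,"rx":0,"ry":0,"rz":0,"claw":1},
  {"tx":0.022,"ty":-0.02,"tz":0,"rx":0,"ry":0,"rz":0,"claw":1},
  {"tx":0.034,"ty":-0.03,"tz":0,"rx":0,"ry":0,"rz":0,"claw":1},
])

```text
time: 18.93
eef_pos: [0.4948, 0.2011, 0.0669]
orientation: [[1.0, 0.024, -0.005], [0.024, -1.0, -0.001], [-0.005, 0.001, -1.0]]
wrist_force: [-3.6, -7.7, 4.3]
width: 0.0204
```

Run:
```python
from h import *
cam()
arc(2.49,[2.54,2.59,2.64,2.69])
```

```text
t 18.93 cam 2.477 r 0.0601 resist 7.65 radial -3.64 fz 4.3 z 0.0669
{"tx": 0.012, "ty": -0.009, "tz": 0, "rx": 0, "ry": 0, "rz": 0, "claw": 1}, {"tx": 0.025, "ty": -0.017, "tz": 0, "rx": 0, "ry": 0, "rz": 0, "claw": 1}, {"tx": 0.038, "ty": -0.025, "tz": 0, "rx": 0, "ry": 0, "rz": 0, "claw": 1}, {"tx": 0.051, "ty": -0.031, "tz": 0, "rx": 0, "ry": 0, "rz": 0, "claw": 1},
```

servo_tool([
  {"tx":0.012,"ty":-0.009,"tz":0,"rx":0,"ry":0,"rz":0,"claw":1},
  {"tx":0.025,"ty":-0.017,"tz":0,"rx":0,"ry":0,"rz":0,"claw":1},
])

```text
time: 19.1
eef_pos: [0.4993, 0.2045, 0.0669]
orientation: [[1.0, 0.024, -0.006], [0.024, -1.0, -0.002], [-0.006, 0.002, -1.0]]
wrist_force: [-5.2, -6.8, 4.8]
width: 0.0203
```

Run:
```python
from h import *
cam()
arc(2.59,[2.62,2.65,2.68,2.71])
```

```text
t 19.1 cam 2.571 r 0.0601 resist 8.1 radial -2.7 fz 4.8 z 0.0669
{"tx": 0.008, "ty": -0.005, "tz": 0, "rx": 0, "ry": 0, "rz": 0, "claw": 1}, {"tx": 0.016, "ty": -0.009, "tz": 0, "rx": 0, "ry": 0, "rz": 0, "claw": 1}, {"tx": 0.024, "ty": -0.013, "tz": 0, "rx": 0, "ry": 0, "rz": 0, "claw": 1}, {"tx": 0.032, "ty": -0.017, "tz": 0, "rx": 0, "ry": 0, "rz": 0, "claw": 1},
```

servo_tool([
  {"tx":0.008,"ty":-0.005,"tz":0,"rx":0,"ry":0,"rz":0,"claw":1},
  {"tx":0.016,"ty":-0.009,"tz":0,"rx":0,"ry":0,"rz":0,"claw":1},
  {"tx":0.024,"ty":-0.013,"tz":0,"rx":0,"ry":0,"rz":0,"claw":1},
])

```text
time: 19.35
eef_pos: [0.5036, 0.2071, 0.0669]
orientation: [[1.0, 0.024, -0.008], [0.024, -1.0, -0.002], [-0.008, 0.002, -1.0]]
wrist_force: [-5.0, -7.4, 5.8]
width: 0.0206
```

Run:
```python
from h import *
cam()
arc(2.68,[2.71,2.74,2.77,2.80])
```

```text
t 19.35 cam 2.654 r 0.0601 resist 7.98 radial -3.97 fz 5.8 z 0.0669
{"tx": 0.008, "ty": -0.004, "tz": 0, "rx": 0, "ry": 0, "rz": 0, "claw": 1}, {"tx": 0.016, "ty": -0.008, "tz": 0, "rx": 0, "ry": 0, "rz": 0, "claw": 1}, {"tx": 0.025, "ty": -0.011, "tz": 0, "rx": 0, "ry": 0, "rz": 0, "claw": 1}, {"tx": 0.033, "ty": -0.014, "tz": 0, "rx": 0, "ry": 0, "rz": 0, "claw": 1},
```

servo_tool([
  {"tx":0.008,"ty":-0.004,"tz":0,"rx":0,"ry":0,"rz":0,"claw":1},
  {"tx":0.016,"ty":-0.008,"tz":0,"rx":0,"ry":0,"rz":0,"claw":1},
])

```text
time: 19.52
eef_pos: [0.5065, 0.2087, 0.0669]
orientation: [[1.0, 0.024, -0.008], [0.024, -1.0, -0.002], [-0.008, 0.002, -1.0]]
wrist_force: [-5.8, -7.8, 6.3]
width: 0.0202
```

Run:
```python
from h import *
cam()
arc(2.74,[2.77,2.80,2.83])
```

```text
t 19.52 cam 2.71 r 0.0601 resist 8.66 radial -4.42 fz 6.3 z 0.0669
{"tx": 0.008, "ty": -0.003, "tz": 0, "rx": 0, "ry": 0, "rz": 0, "claw": 1}, {"tx": 0.017, "ty": -0.007, "tz": 0, "rx": 0, "ry": 0, "rz": 0, "claw": 1}, {"tx": 0.025, "ty": -0.009, "tz": 0, "rx": 0, "ry": 0, "rz": 0, "claw": 1},
```

servo_tool([
  {"tx":0.009,"ty":-0.002,"tz":-0.003,"rx":0,"ry":0,"rz":0,"claw":1},
  {"tx":0.018,"ty":-0.005,"tz":-0.003,"rx":0,"ry":0,"rz":0,"claw":1},
])

```text
time: 19.68
eef_pos: [0.5091, 0.2099, 0.0668]
orientation: [[1.0, 0.024, -0.011], [0.024, -1.0, -0.002], [-0.011, 0.002, -1.0]]
wrist_force: [-7.9, -6.1, 5.9]
width: 0.0201
```

Run:
```python
from h import *
cam()
arc(2.80,[2.83,2.86,2.89])
```

```text
t 19.68 cam 2.757 r 0.0601 resist 9.69 radial -2.4 fz 5.9 z 0.0668
{"tx": 0.009, "ty": -0.003, "tz": 0, "rx": 0, "ry": 0, "rz": 0, "claw": 1}, {"tx": 0.017, "ty": -0.006, "tz": 0, "rx": 0, "ry": 0, "rz": 0, "claw": 1}, {"tx": 0.026, "ty": -0.008, "tz": 0, "rx": 0, "ry": 0, "rz": 0, "claw": 1},
```

servo_tool([
  {"tx":0.009,"ty":-0.003,"tz":0,"rx":0,"ry":0,"rz":0,"claw":1},
  {"tx":0.017,"ty":-0.006,"tz":0,"rx":0,"ry":0,"rz":0,"claw":1},
])

```text
time: 19.85
eef_pos: [0.5123, 0.2112, 0.0668]
orientation: [[1.0, 0.024, -0.011], [0.024, -1.0, -0.002], [-0.011, 0.002, -1.0]]
wrist_force: [-8.1, -7.7, 6.8]
width: 0.0201
```

Run:
```python
from h import *
cam()
arc(2.86,[2.89,2.92,2.95])
```

```text
t 19.85 cam 2.814 r 0.0602 resist 10.26 radial -4.48 fz 6.8 z 0.0668
{"tx": 0.009, "ty": -0.002, "tz": 0, "rx": 0, "ry": 0, "rz": 0, "claw": 1}, {"tx": 0.017, "ty": -0.004, "tz": 0, "rx": 0, "ry": 0, "rz": 0, "claw": 1}, {"tx": 0.026, "ty": -0.006, "tz": 0, "rx": 0, "ry": 0, "rz": 0, "claw": 1},
```

servo_tool([
  {"tx":0.008,"ty":-0.002,"tz":0,"rx":0,"ry":0,"rz":0,"claw":1},
  {"tx":0.015,"ty":-0.003,"tz":0,"rx":0,"ry":0,"rz":0,"claw":1},
])

```text
time: 20.02
eef_pos: [0.5149, 0.2121, 0.0668]
orientation: [[1.0, 0.024, -0.012], [0.024, -1.0, -0.002], [-0.012, 0.001, -1.0]]
wrist_force: [-9.5, -5.3, 7.1]
width: 0.0205
```

Run:
```python
from h import *
cam()
read_camera("side")
cam()
```

```text
t 20.02 cam 2.859 r 0.0602 resist 10.69 radial -2.18 fz 7.1 z 0.0668
t 20.07 cam 2.864 r 0.0601 resist 9.35 radial -2.55 fz 6.1 z 0.0669
```

servo_tool([
  {"tx":-0.005,"ty":0.002,"tz":-0.002,"rx":0,"ry":0,"rz":0,"claw":1},
  {"tx":-0.01,"ty":0.003,"tz":-0.003,"rx":0,"ry":0,"rz":0,"claw":1},
  {"tx":-0.01,"ty":0.003,"tz":-0.003,"rx":0,"ry":0,"rz":0,"claw":1},
])

```text
time: 20.32
eef_pos: [0.5148, 0.2119, 0.067]
orientation: [[1.0, 0.023, -0.005], [0.023, -1.0, 0.0], [-0.005, -0.001, -1.0]]
wrist_force: [-3.0, -1.7, -3.6]
width: 0.0202
```

Run:
```python
from h import *
cam()
m,a=shot("wrist","w15");m2,b=shot("side","s15")
c=np.zeros((600,800,3),np.uint8)
x=cv2.resize(a,(400,300));c[:300,:400]=x
x=cv2.resize(b[160:280,170:310],None,fx=2.8,fy=2.8,interpolation=cv2.INTER_CUBIC);c[:336,405:405+x.shape[1]]=x
cv2.imwrite("pics/crop10.png",c[:340])
```

```text
t 20.32 cam 2.858 r 0.0601 resist 3.39 radial -0.72 fz -3.6 z 0.067
```

View pics/crop10.png

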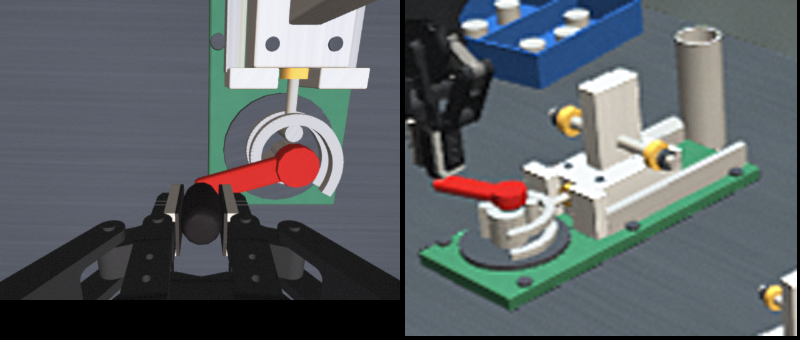

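servo_tool([
  {"tx":-0.004,"ty":0.001,"tz":0.001,"rx":0,"ry":0,"rz":0,"claw":1},
  {"tx":-0.004,"ty":0.001,"tz":0.001,"rx":0,"ry":0,"rz":0,"claw":0},
  {"tx":-0.004,"ty":0.001,"tz":0.001,"rx":0,"ry":0,"rz":0,"claw":-1},
  {"tx":-0.004,"ty":0.001,"tz":0.001,"rx":0,"ry":0,"rz":0,"claw":-1},
  {"tx":-0.004,"ty":0.001,"tz":0.001,"rx":0,"ry":0,"rz":0,"claw":-1},
  {"tx":-0.004,"ty":0.001,"tz":0.001,"rx":0,"ry":0,"rz":0,"claw":-1},
  {"tx":-0.004,"ty":0.001,"tz":-0.1,"rx":0,"ry":0,"rz":0,"claw":-1},
  {"tx":-0.004,"ty":0.001,"tz":-0.25,"rx":0,"ry":0,"rz":0,"claw":-1},
  {"tx":-0.004,"ty":0.001,"tz":-0.42,"rx":0,"ry":0,"rz":0,"claw":-1},
  {"tx":-0.004,"ty":0.001,"tz":-0.6,"rx":0,"ry":0,"rz":0,"claw":-1},
  {"tx":-0.004,"ty":0.001,"tz":-0.7,"rx":0,"ry":0,"rz":0,"claw":-1},
  {"tx":-0.004,"ty":0.001,"tz":-0.7,"rx":0,"ry":0,"rz":0,"claw":-1},
])

```text
time: 21.42
eef_pos: [0.5197, 0.2125, 0.216]
orientation: [[1.0, 0.023, 0.012], [0.023, -1.0, 0.003], [0.012, -0.003, -1.0]]
wrist_force: [1.6, 0.8, -0.3]
width: 0.0853
```

servo_tool([
  {"tx":0,"ty":0.1,"tz":-0.1,"rx":0,"ry":0,"rz":0,"claw":-1},
  {"tx":0,"ty":0.25,"tz":-0.2,"rx":0,"ry":0,"rz":0,"claw":-1},
  {"tx":0,"ty":0.25,"tz":-0.3,"rx":0,"ry":0,"rz":0,"claw":-1},
  {"tx":0,"ty":0.25,"tz":-0.3,"rx":0,"ry":0,"rz":0,"claw":-1},
  {"tx":0,"ty":0.25,"tz":-0.3,"rx":0,"ry":0,"rz":0,"claw":-1},
  {"tx":0,"ty":0.25,"tz":-0.3,"rx":0,"ry":0,"rz":0,"claw":-1},
])

```text
time: 21.92
eef_pos: [0.5167, 0.1618, 0.2669]
orientation: [[1.0, 0.024, -0.003], [0.024, -1.0, 0.0], [-0.003, -0.001, -1.0]]
wrist_force: [-0.1, 0.2, -0.2]
width: 0.0854
```

Run:
```python
from h import *
s=get_state();print(s["time"],s["eef_pos"],s["wrist_force"])
m,a=shot("wrist","w16");m2,b=shot("top","t16");shot("side","s16")
```

```text
21.9167 [0.51667938 0.16175063 0.26691887] [-0.10540081  0.24397851 -0.22459294]
```

View pics/w16.png

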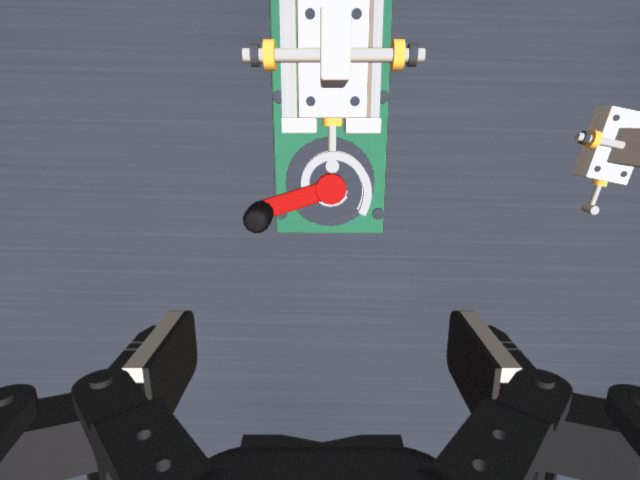

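View pics/t16.png

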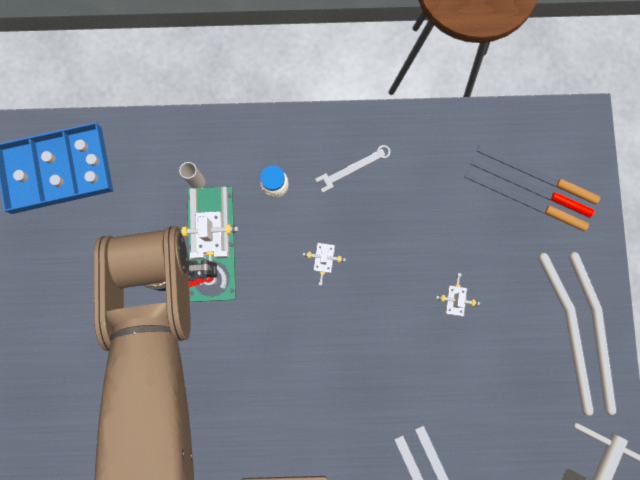

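Run:
```python
from h import *
m,a=load("w16")
cv2.imwrite("pics/crop11.png",cv2.resize(a[0:240,230:440],None,fx=2.5,fy=2.5,interpolation=cv2.INTER_CUBIC))
kn=onz(m,258,217,.101)[:2];hub=onz(m,331,190,.059)[:2];r=kn-hub
print(kn,hub,np.linalg.norm(r),np.arctan2(r@XJ,r@YJ))
l=onz(m,243,54,.064);rr=onz(m,425,54,.064);c=(l+rr)[:2]/2-C;print("axle ctr jig",c@XJ,c@YJ,"yaw",np.degrees(np.arctan2(*(rr-l)[[1,0]])),np.linalg.norm(rr-l))
t0,A=load("t8");t1,B=load("t16")
g=lambda i,r:i[r[1]:r[3],r[0]:r[2]].astype(int)
A=cv2.imread("pics/top0.png")
for n,rg in [("jar",(255,160,295,200)),("spanner",(312,140,395,195)),("tube",(175,155,207,186))]: print(n,abs(g(A,rg)-g(B,rg)).mean())
```

```text
[0.51649848 0.2090457 ] [0.53158633 0.15434056] 0.056747641115591 2.896182500770571
axle ctr jig -0.10193769961834895 0.0018086129183744386 yaw -88.63618431606783 0.13683074986974877
jar 1.36875
spanner 1.280759401241329
tube 1.3064516129032258
```

View pics/crop11.png

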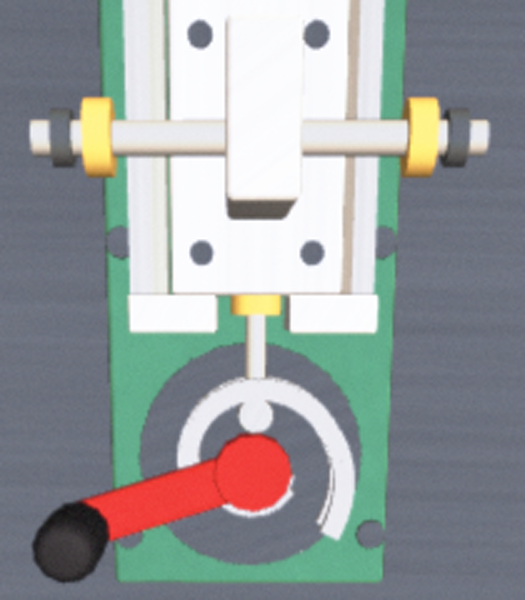

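Run:
```python
from workcell import *
s=get_state();print(s["time"],s["wrist_force"],s["dq"])
print(close_job())
```

```text
22.0667 [0.03474741 0.78426608 0.37216924] [ 0.01776579 -0.03236563 -0.43148119 -0.09716425  0.18369871  0.03180546]
the job is handed in; nothing more can be done
None
```

The carriage is home on the datum pads, the cam is locked at about 2.86 rad, and the job was handed in at 22.1 s. No verdict was reported, so the results below are my own checks.

**What I did:** I picked up the largest carriage by its post and lowered it into the slideway without hitting the rails. I slid it forward until the bolt head just touched the hub, at about 6.4 N. I then turned the cam clockwise by its knob. The force along the turn was 3 to 4 N while drawing, and I stopped at about 10.7 N while moving, within the 9.5 to 13.5 N snug range. Then I eased off, let go and lifted clear.

**Last checks:**
- **Carriage:** the wrist camera puts it 101.9 mm behind the cam axis (home is 102 mm). It is in line with the jig and its front face is flush with the pads.
- **Cam:** the knob stayed where I left it after release. The picture gave 2.90 rad against 2.86 rad from the arm; that reading's lever radius came out at 57 mm, not 60 mm, so I trust the arm.
- **Bystanders:** the flux jar, spanner and head tube look unchanged in the top view.
- **Robot:** wrist force was near zero, so it is touching nothing.

**What disagreed or could not be checked:**
- The top and wrist cameras differed by about 3 mm in y; I worked from the wrist camera.
- That last picture also put the carriage 1.8 mm off the centre line, within the 3 mm limit but more than the rails' 1.2 mm side play, so part of it is probably camera error.
- The force climbed at about 10 to 14 N per rad, a little below the stated 15 to 30.
- The bolt pull itself could not be measured; I judged it only from the force at the knob.

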